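# Scrape the cedar chips off the hallway shelf and close their box

### The arm

A 7-joint arm with a two-finger parallel gripper is mounted at the origin on the work surface. World frame = base frame: x ahead of the robot, y to its left, z up, the work surface at z = 0. Lengths are in mm, angles in rad, forces in N, time in s.
With the tool pointing down it reaches from about 350 to 900 mm from the base axis. Payload 19.9 kg.
Tool frame: the origin (TCP) lies at the very end of the fingers, on their centre line; the grasp point (between the pads) lies 19 mm behind it; z points along the fingers, y is the line along which they close (so a half turn about z gives the same grasp; the last joint's range is limited). The gripper opens to 85 mm and grips with 20 to 120 N. Pads are 22 mm wide; open, the fingers measure 114 mm over their backs; the gripper's body (76 mm by 85 mm) begins 54 mm behind the grasp point. The pads swing forward as they close: fully open they stand 13 mm farther back than shut.
Start: joints at [-1.377, 0.417, -0.01, 1.614, 0.005, 1.111, -0.053], TCP at [145.396, 607.833, 231.26] pointing down, gripper open.
Joint ranges: [-2.81, 2.81], [-0.39, 2.02], [-1.27, 1.25], [0.06, 2.57], [-1.19, 4.33], [0.19, 2], [-2.82, 2.82]. Speed limits (rad/s): [1.89, 1.89, 2.39, 2.39, 3.01, 3.01, 3.01].

### API

Orientations are given as a unit quaternion [w, x, y, z].
In Python, from station import ctrl gives the robot as it stands.
- The arm moves only by the tool play_rows, never from a script. Its argument "commands" is a list of rows, each an object of numbers: "dx", "dy", "dz": the shift along the tool's x, y, z in m; "rx", "ry", "rz": the turn, a rotation vector about the tool's x, y, z in rad; "claw": the finger opening in m, from 0 to 0.0854. In form: [{"dx": .., "dy": .., "dz": .., "rx": .., "ry": .., "rz": .., "claw": ..}, ...]. A call has 1 to 20 rows; each row is the pose to reach, as a shift and turn from the pose commanded when the call began, along the tool's axes at that moment; what a row does not reach only later rows make up. A row lasts 1/10 s, in which the tool goes at most 50 mm and 8.59 degrees, less where a joint would pass 70% of its speed; a pose out of reach is approached as far as the arm can. A call with a gripper value outside its range is refused whole. The fingers move at their own pace and stop on an object; "newtons" is the grip in N (left out, the last holds). Time passes only in rows, so rows that repeat a pose let the fingers close. It gives the time, the measured TCP pose, the force, the opening and the grip force at its end, in the units of the state.
- ctrl.observe(): the state, without advancing time (a new reading comes with each control period).
- ctrl.snapshot(name): name is "scene" or "top"; returns the picture (420x560x3 uint8, red, green, blue); there is no depth.
- ctrl.camera_params(name): a dict with "mtx" (3x3 intrinsics, pixels), "k1" (the pictures are not rectified: a ray, as slopes to the right and down, at radius r is drawn at 1 + k1 r^2 times it, then the intrinsics apply), "R" (3x3) and "t" (3): a world point X has camera coordinates R X + t. Camera axes: x right, y down, z forward; pixel columns grow to the right and rows downward; lengths in mm; the calibration is good to about 2 mm. A picture is of the moment at which its call begins. camera_params takes no time and is no camera call.
- ctrl.job_done(): hands the job in; it is judged then, once.
The state is a dict: "t": time; "q": joint angles; "joint_vel": joint speeds; "joint_torque": joint torques, N m; "position": TCP position; "ee_rot": TCP orientation; "contact_force": force on the tool from outside, world axes, zero at the start; "wrist_torque": the same for the moment, N m; "grip_width": opening from 0.0 (shut) to 1.0 (fully open); "gripper_force": force on a finger pad.
Only numpy, scipy, OpenCV 4.12 (cv2) and the standard library are available. Lean on these libraries where they do the work, as an engineer would, in place of code of your own. Each camera call takes 0.05 s, during which the arm holds its last target. There are 200 camera calls.

### The job

Take the orange scraper from its cork mat, reach in under the key rail and pull all five cedar chips off the frosted-glass shelf over its edge into the wooden box beside it, without touching the chips with the fingers or bumping the key rail. Stand the scraper back upright in the middle of its cork mat and gently lower the lid onto the box until it sits seated and level, leaving the box standing where it is. Leave the little pot, bottle stopper, clothes peg and key stand alone.

Things in the scene. Friction and masses are not known exactly. Their poses are not given: they have to be found in the camera images.
- shelf: fixed raised frosted-glass shelf, 180 mm deep (its x) by 300 mm wide (its y), 10 mm thick on four short steel feet, top face 62 mm above the table; origin on the table under its centre, x from the box-side edge (at x = -90 mm) to the far edge, roughly to the robot's left (world +y)
- shelf_edge (a point): middle of the shelf's box-side edge, on the top face; axes as the shelf's
- key_rail: fixed aluminium bar over the shelf, parallel to its box-side edge, 300 mm long: underside 100 mm and top 145 mm above the shelf's top face; its faces are 118 and 138 mm behind that edge; dark posts 12 mm wide carry it at shelf y = +-142 mm; origin and axes as the shelf's. An upright gripper hits it; one tilted 40 degrees, fingers pointing down and to shelf +x, clears it
- box: loose open wooden box, outside 90 (x) x 160 (y) x 50 mm high, walls and floor 5 mm, about 0.7 kg, standing on the table parallel to the shelf, 6 mm from its edge; all chips lie within 56 mm of the box's x axis and at most 125 mm in from the edge; origin at the centre of its underside, x towards the shelf
- scraper: orange block 30 (x) x 130 (y) x 24 mm high, standing by itself on its flat underside; a white handle 22 mm wide (y), 18 mm thick, 95 mm long rises from the block's middle (20 mm above the underside), leaning 40 degrees from vertical to its -x (roughly world -y); about 0.22 kg; origin at the centre of the underside, z up
- scraper_grip (a point): grip point on the handle's centre line, 65 mm along it: 41.8 mm behind (-x) and 69.8 mm above the scraper's origin; axes as the scraper's
- cork_mat: fixed brown cork mat 120 (x) x 170 (y) x 3 mm on the table to the right of the box, nearer to it than the grey mat or farther, on which the scraper stands and belongs; origin at the centre of its underside
- grey_mat: fixed grey felt mat 120 x 190 x 3 mm beside the cork mat, under the lid; origin at the centre of its underside
- lid: wooden lid of the box: plate 94 (x) x 164 (y) x 6 mm, below it a plug 74 x 144 x 8 mm that enters the box with 3 mm play all round, on top a dark bar handle 70 mm long (x), 20 mm wide (y), 34 mm high; about 0.2 kg; origin at the centre of the plug's underside, z up; it lies plug down on the grey mat. Seated, its origin is 42 mm above the box's
- chip1: reddish cedar chip, flat block 26 x 22 x 8 mm, about 14 g, lying on the shelf; origin at the centre of its underside, z up
- chip2: reddish cedar chip, flat block 26 x 22 x 8 mm, about 14 g, lying on the shelf; origin at the centre of its underside, z up
- chip3: reddish cedar chip, flat block 26 x 22 x 8 mm, about 14 g, lying on the shelf; origin at the centre of its underside, z up
- chip4: reddish cedar chip, flat block 26 x 22 x 8 mm, about 14 g, lying on the shelf; origin at the centre of its underside, z up
- chip5: reddish cedar chip, flat block 26 x 22 x 8 mm, about 14 g, lying on the shelf; origin at the centre of its underside, z up
- pot: blue ceramic thimble pot, 36 mm across, 40 mm high, on the shelf beside the chips; origin at the centre of its underside; leave alone
- stopper: orange silicone bottle stopper, 34 mm across, 46 mm high, on the shelf on the other side; origin at the centre of its underside; leave alone
- peg: wooden clothes peg, 75 mm long (x), 24 mm wide, 11 mm high, lying on the table; leave alone
- stand_base: fixed foot, 100 mm across and 12 mm high, of the acrylic key stand, which is 138 mm high; origin at the centre of its underside; leave alone
- key_stand (a joint): turn of the key stand's turntable (rad, positive anticlockwise from above); leave alone
Not all that is in view belongs to the job. Leave any purple or red look-alike of the lid alone.

How it is judged:
By the outcome, as a careful person would: the job done as asked, in the order asked, and still so for the second after the job is handed in, with the robot touching nothing.
It also fails if it takes over 72 s, if anything falls off the work surface, if the arm or the gripper's body presses on something with over 40 N, if the wrist force passes 120 N, or if a joint passes its speed limit or range.

## Working session

There is one attempt and no reset: what is moved stays moved. The work goes in short steps, Python scripts to look and compute and a tool call to move; the robot and the scene stay as the last step left them, time stands still between calls to the robot, and variables do not carry over. Pictures are saved under pics/ and viewed, at most 10 in all, crops included, and the job is handed in when it is done.

Besides the shell and the picture viewer there is one more tool, called after ">>>" as a command line: name --argument value ..., lists and objects as JSON in quotes. play_rows: Moves the arm, as the interface text tells. Its arguments: {"type":"object","properties":{"commands":{"type":"array","items":{"type":"object","properties":{"dx":{"type":"number"},"dy":{"type":"number"},"dz":{"type":"number"},"rx":{"type":"number"},"ry":{"type":"number"},"rz":{"type":"number"},"claw":{"type":"number"}}}},"newtons":{"type":"number"}},"required":["commands"]}

```bash
mkdir -p pics; ls; python3 - <<'E'
from station import ctrl
import cv2,numpy as np
for n in("scene","top"):
    im=ctrl.snapshot(n); cv2.imwrite(f"pics/{n}0.png",im[:,:,::-1]); np.save(f"pics/{n}0.npy",im)
    c=ctrl.camera_params(n); print(n,c)
a=cv2.imread("pics/scene0.png");b=cv2.imread("pics/top0.png")
print(ctrl.observe())
E
```

```text
pics
scene {'mtx': array([[410.95978002,   0.        , 277.37861458],
       [  0.        , 410.95978002, 214.20651578],
       [  0.        ,   0.        ,   1.        ]]), 'k1': -0.0075206312799856396, 'R': array([[-0.14073306,  0.9899023 , -0.01695994],
       [ 0.6006709 ,  0.07175412, -0.79626994],
       [-0.7870125 , -0.12224885, -0.60470368]]), 't': array([ 102.67642202, -214.733444  , 1637.81537306])}
top {'mtx': array([[401.27023625,   0.        , 275.43425856],
       [  0.        , 401.27023625, 210.87536391],
       [  0.        ,   0.        ,   1.        ]]), 'k1': -0.08833791796825373, 'R': array([[ 0.02645584, -0.99953141,  0.01539668],
       [-0.99615699, -0.02764671, -0.08310784],
       [ 0.08349456, -0.01313882, -0.99642161]]), 't': array([ -37.38228728,  492.91262493, 1333.61053001])}
{'t': 0.1, 'q': array([-1.37750953,  0.41788713, -0.0103254 ,  1.61409166,  0.0046893 ,
        1.11072276, -0.05298624]), 'joint_vel': array([-5.36643210e-04, -3.19878748e-03,  1.23054880e-03, -1.00558577e-03,
       -1.58631485e-03, -4.06574798e-04,  7.33318428e-05]), 'joint_torque': array([ 1.26520747e-03, -8.65817285e+01,  6.80681560e-01, -4.35642064e+01,
        1.93467806e-02,  4.76686211e-03,  2.11186443e-05]), 'position': array([145.31833609, 607.55415338, 230.74905477]), 'ee_rot': array([-3.03394414e-05,  1.17105371e-01,  9.93119347e-01, -5.41554355e-04]), 'contact_force': array([-0.5363858 ,  0.49272582, -0.07253321]), 'wrist_torque': array([0.0328084 , 0.01044596, 0.02573246]), 'gripper_force': 0.0, 'grip_width': 0.9960817488116033}
```

View pics/scene0.png

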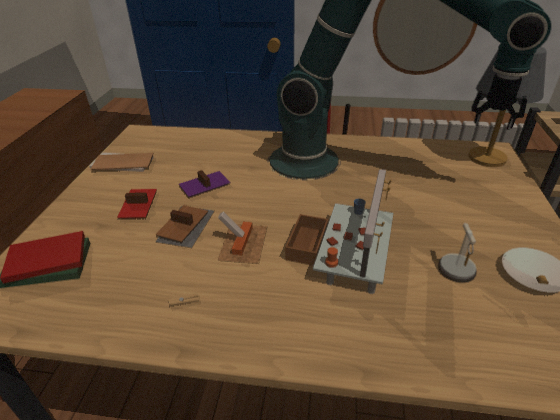

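View pics/top0.png

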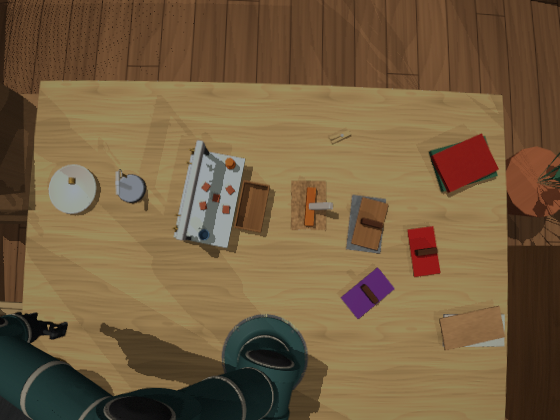

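Scene: scraper on the cork mat at top (311,207) / scene (240,235). Box at top (253,208), brown lid on the grey mat at (370,222), shelf at (215,200) with 5 chips.
Possible mix-ups: for the lid, red (424,250), purple (368,293) and the board (472,327); for the scraper, the stopper (230,163). I choose the orange block with the white handle, and the brown lid on grey.

```bash
cat > h.py <<'E'
import numpy as np,cv2
from station import ctrl
C={n:ctrl.camera_params(n) for n in("scene","top")}
def ray(n,u,v):
    c=C[n];K=c["mtx"];x=(u-K[0,2])/K[0,0];y=(v-K[1,2])/K[1,1]
    rd=np.hypot(x,y);r=rd
    for _ in range(20): r=rd/(1+c["k1"]*r*r)
    s=r/rd if rd>0 else 1
    d=c["R"].T@np.array([x*s,y*s,1]); return -c["R"].T@c["t"],d
def onz(n,u,v,z):
    o,d=ray(n,u,v); return (o+d*(z-o[2])/d[2])
def proj(n,X):
    c=C[n];p=c["R"]@np.asarray(X,float)+c["t"];x,y=p[:2]/p[2];s=1+c["k1"]*(x*x+y*y);K=c["mtx"]
    return np.array([K[0,0]*x*s+K[0,2],K[1,1]*y*s+K[1,2]])
def crop(n,im,x0,y0,x1,y1,f):
    return cv2.resize(im[y0:y1,x0:x1,::-1],None,fx=f,fy=f,interpolation=cv2.INTER_CUBIC)
E
python3 - <<'E'
from h import *
t=np.load("pics/top0.npy");s=np.load("pics/scene0.npy")
a=crop("top",t,170,135,400,260,3.45);b=crop("scene",s,150,165,400,295,3.17)
w=min(a.shape[1],b.shape[1],794)
p=np.vstack([a[:,:w],b[:,:w]])
print(a.shape,b.shape,p.shape); p=cv2.resize(p,None,fx=min(1,599/p.shape[0]),fy=min(1,599/p.shape[0]));print(p.shape)
cv2.imwrite("pics/c1.png",a);cv2.imwrite("pics/c2.png",b)
for n,im in(("top",t),("scene",s)):
    hsv=cv2.cvtColor(im,cv2.COLOR_RGB2HSV)
    for nm,lo,hi in(("orange/red",(0,140,90),(14,255,255)),):
        m=cv2.inRange(hsv,lo,hi)
        k,l,st,ce=cv2.connectedComponentsWithStats(m)
        for i in range(1,k):
            if st[i,4]>8: print(n,nm,st[i],ce[i].round(1),hsv[l==i].mean(0).round())
E
```

```text
(431, 794, 3) (412, 792, 3) (843, 792, 3)
(599, 563, 3)
top orange/red [   4    0   39   94 1456] [23.6 50.7] [ 14. 143.  96.]
top orange/red [  32    0   40   94 1702] [52.8 42.7] [ 14. 143.  97.]
top orange/red [  64    0   38   80 1631] [82.2 41.1] [ 14. 143.  96.]
top orange/red [  95    0   38   80 1925] [113.8  38.4] [ 14. 142. 104.]
top orange/red [ 128    0   36   66 1739] [145.6  31.8] [ 14. 142. 101.]
top orange/red [ 159    0   36   81 1835] [176.3  37.6] [ 14. 141. 107.]
top orange/red [ 191    0   36   82 2179] [208.6  40.1] [ 14. 142.  98.]
top orange/red [ 224    1   35   82 2078] [240.5  41.6] [ 14. 142. 100.]
top orange/red [ 257    0   33   83 2262] [273.6  40.5] [ 14. 142. 100.]
top orange/red [ 290    0   64   86 4343] [321.1  40.8] [ 14. 142.  98.]
top orange/red [ 355    0   31   87 2117] [370.1  41. ] [ 14. 141. 103.]
top orange/red [ 386    0   32   89 2253] [401.5  42.3] [ 14. 142. 104.]
top orange/red [ 417    0   63   93 3935] [449.   45.3] [ 14. 142. 105.]
top orange/red [476   0  11  14 120] [480.9   6.2] [ 13. 144.  92.]
top orange/red [501   1   2  14  
[... 4737 characters left out ...]

scene orange/red [248 233   5   7  11] [249.9 235.6] [ 13. 146. 106.]
scene orange/red [253 236   7  11  18] [254.9 241.9] [ 14. 141. 110.]
scene orange/red [327 237  10   7  39] [331.9 240.3] [  6. 173.  98.]
scene orange/red [357 241   6   7  28] [360.1 244.2] [  6. 169.  98.]
scene orange/red [328 248  10   7  58] [332.3 250.9] [  9. 183. 134.]
scene orange/red [238 251   7   5  15] [240.9 253.9] [ 12. 162. 100.]
scene orange/red [221 256   9   4  13] [224.7 258. ] [ 14. 141. 120.]
scene orange/red [326 258  12   9  57] [332.5 262.2] [  9. 180. 115.]
scene orange/red [ 52 409   9  11  43] [ 55.7 413.6] [ 12. 145.  95.]
scene orange/red [ 64 415   5   4  10] [ 66.1 416.8] [ 12. 143.  92.]
```

View pics/c1.png

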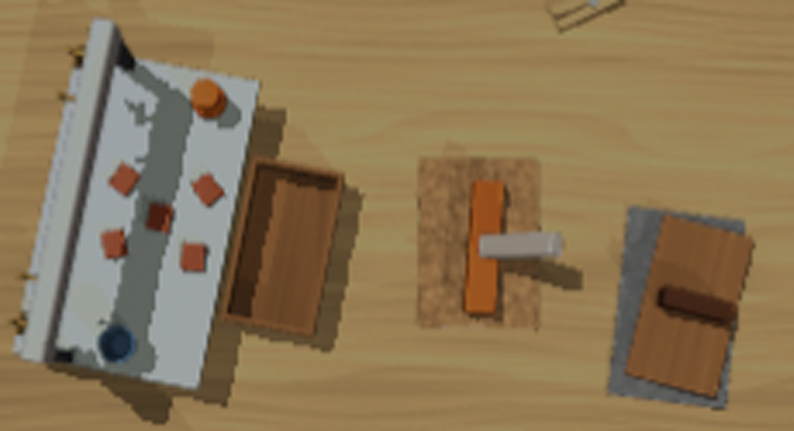

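View pics/c2.png

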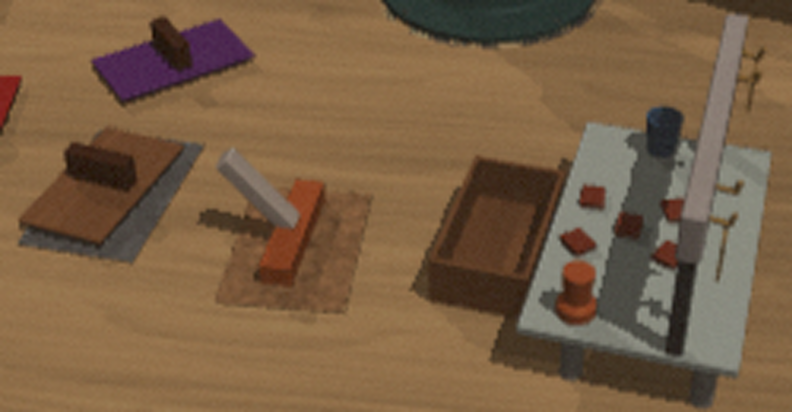

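Top crop: box rim corners (255,158), (343,176), (313,333), (226,315), scraper block (473,181)-(492,313), lid plate (665,212)-(715,397), and the shelf edge runs (258,80)→(197,388). Both crops agree on the choice: the orange block with the white handle on cork, and the brown lid on grey. Chips and rail are clearly visible.

```bash
cat >> h.py <<'E'
def T(p): return ((np.array(p,float)+.5)/3.45-.5)+[170,135]
def S(p): return ((np.array(p,float)+.5)/3.168-.5)+[150,165]
def P(n,pts,z): return np.array([onz(n,*(T if n=="top" else S)(p),z)[:2] for p in pts])
def fit(model,pts):
    m=np.array(model,float);a=m-m.mean(0);b=pts-pts.mean(0)
    th=np.arctan2((a[:,0]*b[:,1]-a[:,1]*b[:,0]).sum(),(a*b).sum())
    R=np.array([[np.cos(th),-np.sin(th)],[np.sin(th),np.cos(th)]]);c=pts.mean(0)-R@m.mean(0)
    return c.round(1),round(np.degrees(th),2),np.linalg.norm(pts-(m@R.T+c),axis=1).round(1)
E
python3 - <<'E'
from h import *
def rect(a,b): return [(a/2,b/2),(-a/2,b/2),(-a/2,-b/2),(a/2,-b/2)]
# model corners order (+x+y),(-x+y),(-x-y),(+x-y). shelf x~ world +y(left in top), shelf y ~ -world x (down in top)
E1=[(-90,150),(-90,-150)]
print("shelf top",fit(E1,P("top",[(197,388),(258,80)],62)))
print("shelf scene",fit(E1+[(90,150),(90,-150)],P("scene",[(590,124),(519,330),(770,150),(738,373)],62)))
print("box top",fit(rect(90,160),P("top",[(226,315),(313,333),(343,176),(255,158)],50)))
print("box scene",fit([(-45,80),(-45,-80)],P("scene",[(478,157),(430,258)],50)))
print("cork top",fit(rect(120,170),P("top",[(417,327),(540,328),(540,157),(418,157)],3)))
print("cork scene",fit([(60,85),(-60,-85),(60,-85)],P("scene",[(0,0),(217,302),(345,312)],3)[[0,1,2]]) if 0 else fit([(60,85),(-60,-85),(60,-85)],P("scene",[(373,195),(217,302),(345,312)],3)))
print("scr top",fit(rect(30,130),P("top",[(464,310),(492,313),(505,183),(473,181)],27)))
print("scr scene",fit(rect(30,130),P("scene",[(325,183),(299,180),(259,267),(290,275)],27)))
print("lid top",fit(rect(94,164),P("top",[(627,372),(715,397),(752,238),(665,212)],17)))
print("lid scene",fit(rect(94,164),P("scene",[(184,148),(106,129),(22,221),(99,242)],17)))
print("chips",P("top",[(124,179),(208,190),(159,217),(115,243),(193,257)],70).round())
print("chips scene",P("scene",[(669,254),(579,241),(629,225),(676,210),(592,196)],70).round())
print("stopper",P("top",[(209,98)],100).round(),"pot",P("top",[(117,343)],95).round())
print("scr handle end scene/top z=20+3+95cos40+..", P("top",[(560,245)],95).round(), P("scene",[(231,157)],95).round())
print("lid bar top z=51",P("top",[(660,294),(735,313)],51).round(),P("scene",[(66,150),(135,163)],51).round())
E
```

```text
shelf top (array([530.1, 196.5]), np.float64(80.85), array([0.2, 0.2]))
shelf scene (array([529.4, 198. ]), np.float64(81.05), array([3.8, 1.9, 3.9, 2.8]))
box top (array([506.3,  54.1]), np.float64(80.9), array([5. , 3.3, 4.5, 2.8]))
box scene (array([504.8,  59.6]), np.float64(79.61), array([2.4, 2.4]))
cork top (array([ 519.5, -136.9]), np.float64(91.09), array([1.3, 0.8, 1.7, 1. ]))
cork scene (array([ 518.5, -132.5]), np.float64(90.77), array([1. , 1.2, 1. ]))
scr top (array([ 512.6, -139.3]), np.float64(86.28), array([1.9, 1.6, 1. , 1.8]))
scr scene (array([ 515.7, -135.7]), np.float64(86.27), array([2.6, 2.1, 1. , 4.1]))
lid top (array([ 462., -346.]), np.float64(76.7), array([2.7, 1.1, 2.9, 1.2]))
lid scene (array([ 463.9, -341.6]), np.float64(76.76), array([3. , 1.8, 4.6, 3.7]))
chips [[563. 207.]
 [555. 127.]
 [528. 172.]
 [502. 213.]
 [491. 139.]]
chips scene [[565. 209.]
 [557. 131.]
 [530. 174.]
 [504. 216.]
 [493. 141.]]
stopper [[637. 126.]] pot [[407. 203.]]
scr handle end scene/top z=20+3+95cos40+.. [[ 509. -204.]] [[ 506. -192.]]
lid bar top z=51 [[ 469. -308.]
 [ 453. -381.]] [[ 459. -377.]
 [ 471. -302.]]
```

```bash
cat >> h.py <<'E'
from scipy.spatial.transform import Rotation as Ro
def pose(az,tilt):
    a,t=np.radians([az,tilt]);z=np.array([np.sin(t)*np.cos(a),np.sin(t)*np.sin(a),-np.cos(t)]);y=np.array([np.sin(a),-np.cos(a),0])
    return np.column_stack([np.cross(y,z),y,z])
def cur():
    o=ctrl.observe();q=o["ee_rot"];return o,np.array(o["position"]),Ro.from_quat([q[1],q[2],q[3],q[0]]).as_matrix()
def rel(wps):
    o,p,R=cur();print("t %.2f"%o["t"],p.round(1),"F",o["contact_force"].round(1),"w",round(o["grip_width"],3),"gf",round(o["gripper_force"],1))
    for pos,az,t in wps:
        d=R.T@(np.array(pos)-p)/1e3; r=Ro.from_matrix(R.T@pose(az,t)).as_rotvec()
        print(pos,"d",d.round(4),"r",r.round(4))
E
python3 - <<'E'
from h import *
rel([((380,330,350),120,0),((500,-60,340),86.3,20),((504,-262,172),86.3,40)])
E
```

```text
t 0.10 [145.3 607.6 230.7] F [-0.5  0.5 -0.1] w 0.996 gf 0.0
(380, 330, 350) d [-0.2928 -0.2155 -0.119 ] r [-1.000e-03  5.000e-04  8.124e-01]
(500, -60, 340) d [-0.5002 -0.5669 -0.1086] r [-0.2451  0.2906  1.3853]
(504, -262, 172) d [-0.5511 -0.7622  0.0596] r [-0.4883  0.5792  1.3391]
```

>>> play_rows --commands '[{"dx":-0.05,"dy":-0.04,"dz":-0.02,"rz":0.1,"claw":0.085},{"dx":-0.1,"dy":-0.07,"dz":-0.05,"rz":0.22,"claw":0.085},{"dx":-0.14,"dy":-0.1,"dz":-0.08,"rz":0.35},{"dx":-0.18,"dy":-0.13,"dz":-0.11,"rz":0.48},{"dx":-0.22,"dy":-0.16,"dz":-0.119,"rz":0.6},{"dx":-0.255,"dy":-0.19,"dz":-0.119,"rz":0.7},{"dx":-0.293,"dy":-0.22,"dz":-0.119,"rz":0.81},{"dx":-0.32,"dy":-0.26,"dz":-0.119,"rz":0.92},{"dx":-0.35,"dy":-0.3,"dz":-0.119,"rz":1.0},{"dx":-0.38,"dy":-0.34,"dz":-0.119,"rx":-0.03,"ry":0.04,"rz":1.1},{"dx":-0.41,"dy":-0.38,"dz":-0.119,"rx":-0.08,"ry":0.09,"rz":1.2},{"dx":-0.43,"dy":-0.42,"dz":-0.119,"rx":-0.12,"ry":0.15,"rz":1.25},{"dx":-0.45,"dy":-0.46,"dz":-0.119,"rx":-0.16,"ry":0.19,"rz":1.3},{"dx":-0.47,"dy":-0.5,"dz":-0.119,"rx":-0.2,"ry":0.23,"rz":1.35},{"dx":-0.485,"dy":-0.535,"dz":-0.115,"rx":-0.22,"ry":0.26,"rz":1.385},{"dx":-0.5,"dy":-0.567,"dz":-0.109,"rx":-0.245,"ry":0.29,"rz":1.385},{"dx":-0.5,"dy":-0.567,"dz":-0.109,"rx":-0.245,"ry":0.29,"rz":1.385},{"dx":-0.5,"dy":-0.567,"dz":-0.109,"rx":-0.245,"ry":0.29,"rz":1.385}]'

```text
invalid input at $.commands[0]: expected keys dx, dy, dz, rx, ry, rz, claw
```

```bash
python3 - <<'E'
from h import *
rel([((506,-262,172),86.3,40),((512.3,-167,58.2),86.3,40)])
o=cur()[0];print(o["q"].round(2))
E
```

```text
t 0.10 [145.3 607.6 230.7] F [-0.5  0.5 -0.1] w 0.996 gf 0.0
(506, -262, 172) d [-0.553  -0.7617  0.0596] r [-0.4883  0.5792  1.3391]
(512.3, -167, 58.2) d [-0.5371 -0.6678  0.1733] r [-0.4883  0.5792  1.3391]
[-1.38  0.42 -0.01  1.61  0.    1.11 -0.05]
```

>>> play_rows --commands '[{"dx":-0.05,"dy":-0.04,"dz":-0.02,"rx":0,"ry":0,"rz":0.1,"claw":0.085},{"dx":-0.1,"dy":-0.07,"dz":-0.05,"rx":0,"ry":0,"rz":0.22,"claw":0.085},{"dx":-0.14,"dy":-0.1,"dz":-0.08,"rx":0,"ry":0,"rz":0.35,"claw":0.085},{"dx":-0.18,"dy":-0.13,"dz":-0.11,"rx":0,"ry":0,"rz":0.48,"claw":0.085},{"dx":-0.22,"dy":-0.16,"dz":-0.12,"rx":0,"ry":0,"rz":0.6,"claw":0.085},{"dx":-0.255,"dy":-0.19,"dz":-0.12,"rx":0,"ry":0,"rz":0.7,"claw":0.085},{"dx":-0.293,"dy":-0.22,"dz":-0.12,"rx":0,"ry":0,"rz":0.81,"claw":0.085},{"dx":-0.32,"dy":-0.26,"dz":-0.12,"rx":0,"ry":0,"rz":0.92,"claw":0.085},{"dx":-0.35,"dy":-0.3,"dz":-0.12,"rx":0,"ry":0,"rz":1.0,"claw":0.085},{"dx":-0.38,"dy":-0.34,"dz":-0.12,"rx":-0.03,"ry":0.04,"rz":1.1,"claw":0.085},{"dx":-0.41,"dy":-0.38,"dz":-0.12,"rx":-0.08,"ry":0.09,"rz":1.2,"claw":0.085},{"dx":-0.43,"dy":-0.42,"dz":-0.12,"rx":-0.12,"ry":0.15,"rz":1.25,"claw":0.085},{"dx":-0.45,"dy":-0.46,"dz":-0.12,"rx":-0.16,"ry":0.19,"rz":1.3,"claw":0.085},{"dx":-0.47,"dy":-0.5,"dz":-0.12,"rx":-0.2,"ry":0.23,"rz":1.35,"claw":0.085},{"dx":-0.485,"dy":-0.535,"dz":-0.115,"rx":-0.22,"ry":0.26,"rz":1.385,"claw":0.085},{"dx":-0.5,"dy":-0.567,"dz":-0.109,"rx":-0.245,"ry":0.29,"rz":1.385,"claw":0.085},{"dx":-0.5,"dy":-0.567,"dz":-0.109,"rx":-0.245,"ry":0.29,"rz":1.385,"claw":0.085},{"dx":-0.5,"dy":-0.567,"dz":-0.109,"rx":-0.245,"ry":0.29,"rz":1.385,"claw":0.085}]'

```text
t: 1.9
position: [499.6, -61.1, 339.6]
ee_rot: [-0.119, 0.719, 0.673, 0.126]
contact_force: [-0.2, 0.7, 0.7]
grip_width: 0.999
gripper_force: 0.0
```

```bash
python3 - <<'E'
from h import *
rel([((506,-262,172),86.3,40),((512.3,-167,58.2),86.3,40)])
o=cur()[0];print(o["q"].round(2))
E
```

```text
t 1.90 [499.6 -61.1 339.6] F [-0.2  0.7  0.7] w 0.999 gf 0.0
(506, -262, 172) d [-0.2452  0.02    0.0892] r [ 0.0004  0.3494 -0.0028]
(512.3, -167, 58.2) d [-0.1946  0.0201  0.2287] r [ 0.0004  0.3494 -0.0028]
[-0.44  0.19  0.82  1.78 -0.48  1.37  0.44]
```

>>> play_rows --commands '[{"dx":-0.04,"dy":0.003,"dz":0.015,"rx":0,"ry":0.05,"rz":0,"claw":0.085},{"dx":-0.08,"dy":0.006,"dz":0.03,"rx":0,"ry":0.12,"rz":0,"claw":0.085},{"dx":-0.12,"dy":0.01,"dz":0.045,"rx":0,"ry":0.18,"rz":0,"claw":0.085},{"dx":-0.16,"dy":0.013,"dz":0.06,"rx":0,"ry":0.24,"rz":0,"claw":0.085},{"dx":-0.2,"dy":0.016,"dz":0.075,"rx":0,"ry":0.3,"rz":0,"claw":0.085},{"dx":-0.235,"dy":0.02,"dz":0.086,"rx":0,"ry":0.35,"rz":-0.003,"claw":0.085},{"dx":-0.245,"dy":0.02,"dz":0.089,"rx":0,"ry":0.35,"rz":-0.003,"claw":0.085},{"dx":-0.245,"dy":0.02,"dz":0.089,"rx":0,"ry":0.35,"rz":-0.003,"claw":0.085},{"dx":-0.245,"dy":0.02,"dz":0.089,"rx":0,"ry":0.35,"rz":-0.003,"claw":0.085}]'

```text
t: 2.8
position: [507.8, -258.9, 173.7]
ee_rot: [-0.234, 0.684, 0.645, 0.25]
contact_force: [0.4, 0.1, 0.8]
grip_width: 0.993
gripper_force: 0.0
```

```bash
python3 - <<'E'
from h import *
im=ctrl.snapshot("scene");im2=ctrl.snapshot("top")
a=crop("",im,180,140,300,290,4);b=crop("",im2,270,150,370,270,5)
h=600;cv2.imwrite("pics/c3.png",np.hstack([a[:h],np.full((600,1,3),0,np.uint8)] ) if 0 else np.hstack([cv2.resize(a,(400,500)),cv2.resize(b,(400,480))[:480] if 0 else cv2.resize(b,(400,500))]))
rel([((512.3,-167,58.2),86.3,40)])
o=cur()[0];print(o["q"].round(2))
E
```

```text
t 2.90 [ 508.  -258.8  174.3] F [-0.2 -0.8 -0.8] w 0.997 gf 0.0
(512.3, -167, 58.2) d [-0.0044 -0.0016  0.148 ] r [-0.0004 -0.0011  0.0068]
[ 0.23  0.75  0.71  1.6  -0.88  1.63  1.14]
```

View pics/c3.png

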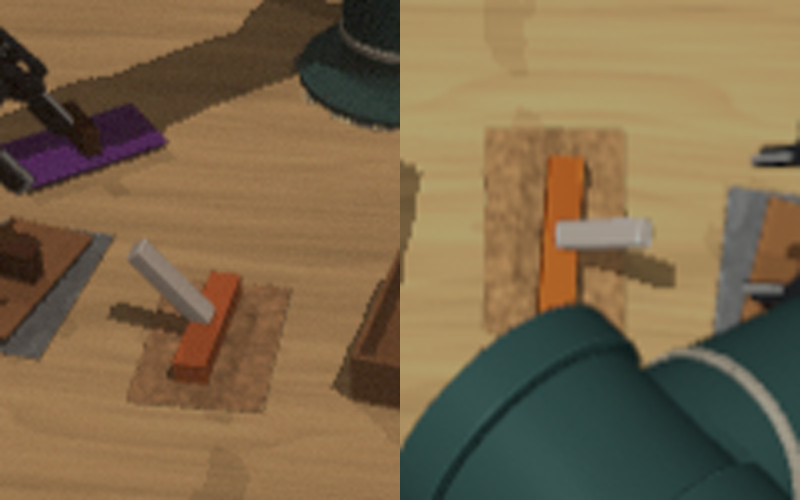

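The handle stands free at crop (175,280) left and (605,235) right, with the open fingers straddling its line. I'll approach along the handle axis.

>>> play_rows --commands '[{"dx":-0.001,"dy":0,"dz":0.02,"rx":0,"ry":0,"rz":0.003,"claw":0.085},{"dx":-0.002,"dy":-0.001,"dz":0.045,"rx":0,"ry":0,"rz":0.007,"claw":0.085},{"dx":-0.003,"dy":-0.001,"dz":0.07,"rx":0,"ry":0,"rz":0.007,"claw":0.085},{"dx":-0.004,"dy":-0.0015,"dz":0.095,"rx":0,"ry":0,"rz":0.007,"claw":0.085},{"dx":-0.0045,"dy":-0.0015,"dz":0.12,"rx":0,"ry":0,"rz":0.007,"claw":0.085},{"dx":-0.0045,"dy":-0.0015,"dz":0.138,"rx":0,"ry":0,"rz":0.007,"claw":0.085},{"dx":-0.0045,"dy":-0.0015,"dz":0.148,"rx":0,"ry":-0.001,"rz":0.007,"claw":0.085},{"dx":-0.0045,"dy":-0.0015,"dz":0.148,"rx":0,"ry":-0.001,"rz":0.007,"claw":0.085},{"dx":-0.0045,"dy":-0.0015,"dz":0.148,"rx":0,"ry":-0.001,"rz":0.007,"claw":0.085}]'

```text
t: 3.8
position: [511.7, -169.3, 57.5]
ee_rot: [-0.234, 0.687, 0.642, 0.249]
contact_force: [-1.0, -1.0, 0.1]
grip_width: 0.995
gripper_force: 0.0
```

```bash
python3 - <<'E'
from h import *
im=ctrl.snapshot("scene");im2=ctrl.snapshot("top")
a=crop("",im,180,150,300,290,4);b=crop("",im2,270,150,370,270,5)
cv2.imwrite("pics/c4.png",np.hstack([cv2.resize(a,(400,500)),cv2.resize(b,(400,500))]))
rel([((512.3,-167,58.2),86.3,40)])
E
```

```text
t 3.90 [ 511.6 -169.7   57.4] F [-0.6 -0.6  0. ] w 0.997 gf 0.0
(512.3, -167, 58.2) d [0.0026 0.0005 0.0012] r [ 0.001   0.0005 -0.0034]
```

View pics/c4.png

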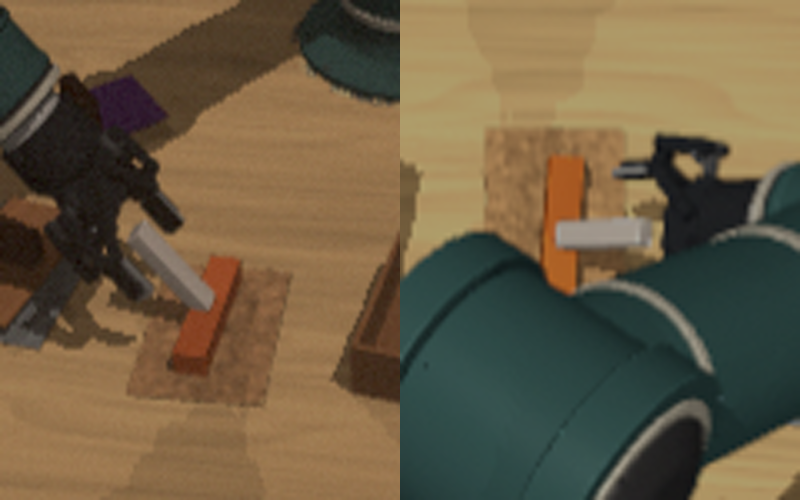

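Fingers straddle the handle, with tips at crop (180,220) and (145,292) and the handle midway. I'll make a small correction and grip.

>>> play_rows --commands '[{"dx":0.0025,"dy":0.0005,"dz":0.001,"rx":0,"ry":0,"rz":-0.003,"claw":0.05},{"dx":0.0025,"dy":0.0005,"dz":0.001,"rx":0,"ry":0,"rz":-0.003,"claw":0.03},{"dx":0.0025,"dy":0.0005,"dz":0.001,"rx":0,"ry":0,"rz":-0.003,"claw":0.01},{"dx":0.0025,"dy":0.0005,"dz":0.001,"rx":0,"ry":0,"rz":-0.003,"claw":0.01},{"dx":0.0025,"dy":0.0005,"dz":0.001,"rx":0,"ry":0,"rz":-0.003,"claw":0.01},{"dx":0.0025,"dy":0.0005,"dz":0.001,"rx":0,"ry":0,"rz":-0.003,"claw":0.01},{"dx":0.0025,"dy":0.0005,"dz":0.001,"rx":0,"ry":0,"rz":-0.003,"claw":0.01},{"dx":0.0025,"dy":0.0005,"dz":0.001,"rx":0,"ry":0,"rz":-0.003,"claw":0.01}]' --newtons 80

```text
t: 4.7
position: [512.0, -166.4, 57.7]
ee_rot: [-0.234, 0.686, 0.642, 0.25]
contact_force: [-1.7, -1.2, 6.3]
grip_width: 0.247
gripper_force: 78.3
```

```bash
python3 - <<'E'
from h import *
o,p,R=cur();np.save("pics/grasp_pose.npy",np.hstack([p[:,None],R]))
print(R.round(3))
rel([((512.3,-167,58.2),86.3,40),((511.7,-167,158.2),86.3,40)])
E
```

```text
[[ 0.05   0.998  0.041]
 [ 0.764 -0.065  0.642]
 [ 0.643 -0.001 -0.766]]
t 4.70 [ 512.  -166.4   57.7] F [-1.7 -1.2  6.3] w 0.247 gf 78.3
(512.3, -167, 58.2) d [-0.0001  0.0004 -0.0007] r [-0.0002 -0.0004 -0.0007]
(511.7, -167, 158.2) d [ 0.0642 -0.0003 -0.0773] r [-0.0002 -0.0004 -0.0007]
```

>>> play_rows --commands '[{"dx":0.006,"dy":0,"dz":-0.008,"rx":0,"ry":0,"rz":0,"claw":0.01},{"dx":0.019,"dy":0,"dz":-0.023,"rx":0,"ry":0,"rz":0,"claw":0.01},{"dx":0.038,"dy":0,"dz":-0.046,"rx":0,"ry":0,"rz":0,"claw":0.01},{"dx":0.055,"dy":0,"dz":-0.066,"rx":0,"ry":0,"rz":0,"claw":0.01},{"dx":0.064,"dy":0,"dz":-0.077,"rx":0,"ry":0,"rz":0,"claw":0.01},{"dx":0.064,"dy":0,"dz":-0.077,"rx":0,"ry":0,"rz":0,"claw":0.01}]'

```text
t: 5.3
position: [512.6, -167.2, 159.2]
ee_rot: [-0.233, 0.685, 0.643, 0.25]
contact_force: [1.2, -0.3, -2.9]
grip_width: 0.244
gripper_force: 78.5
```

```bash
cat >> h.py <<'E'
AZ=80.9;XD=np.array([np.cos(np.radians(AZ)),np.sin(np.radians(AZ))]);YD=np.array([-XD[1],XD[0]]);EDGE=np.array([530,197.])-90*XD
def tcp(D,h,y=0): # scraper origin depth D, underside h above shelf
    return (*(EDGE+(D-29)*XD+y*YD).round(1),62+h+54.7)
E
python3 - <<'E'
from h import *
for u in[(722,280),(752,108),(725,220)]:
    o,d=ray("scene",*S(u))
    # plane depth 150
    n=XD;k=((EDGE+150*XD-o[:2])@n)/(d[:2]@n);X=o+k*d;print(u,"shelf y",((X[:2]-EDGE)@YD).round(),"z",X[2].round())
rel([(tcp(-60,60),AZ,40),(tcp(-60,15),AZ,40),(tcp(148,15),AZ,40)])
E
```

```text
(722, 280) shelf y -1073.0 z 971.0
(752, 108) shelf y -1086.0 z 944.0
(725, 220) shelf y -597.0 z 574.0
t 5.30 [ 512.6 -167.2  159.2] F [ 1.2 -0.3 -2.9] w 0.244 gf 78.5
(np.float64(501.7), np.float64(20.3), 176.7) d [ 0.1541 -0.023   0.1062] r [-0.0589  0.0005  0.0734]
(np.float64(501.7), np.float64(20.3), 131.7) d [ 0.1252 -0.0231  0.1407] r [-0.0589  0.0005  0.0734]
(np.float64(534.6), np.float64(225.6), 131.7) d [ 0.2838 -0.0035  0.2737] r [-0.0589  0.0005  0.0734]
```

>>> play_rows --commands '[{"dx":0.02,"dy":-0.003,"dz":0.013,"rx":-0.006,"ry":0,"rz":0.008,"claw":0.01},{"dx":0.05,"dy":-0.008,"dz":0.034,"rx":-0.02,"ry":0,"rz":0.024,"claw":0.01},{"dx":0.08,"dy":-0.012,"dz":0.055,"rx":-0.03,"ry":0,"rz":0.038,"claw":0.01},{"dx":0.11,"dy":-0.017,"dz":0.076,"rx":-0.042,"ry":0,"rz":0.052,"claw":0.01},{"dx":0.14,"dy":-0.021,"dz":0.097,"rx":-0.053,"ry":0,"rz":0.066,"claw":0.01},{"dx":0.154,"dy":-0.023,"dz":0.106,"rx":-0.059,"ry":0,"rz":0.073,"claw":0.01},{"dx":0.15,"dy":-0.023,"dz":0.112,"rx":-0.059,"ry":0,"rz":0.073,"claw":0.01},{"dx":0.14,"dy":-0.023,"dz":0.123,"rx":-0.059,"ry":0,"rz":0.073,"claw":0.01},{"dx":0.13,"dy":-0.023,"dz":0.135,"rx":-0.059,"ry":0,"rz":0.073,"claw":0.01},{"dx":0.125,"dy":-0.023,"dz":0.141,"rx":-0.059,"ry":0,"rz":0.073,"claw":0.01},{"dx":0.125,"dy":-0.023,"dz":0.141,"rx":-0.059,"ry":0,"rz":0.073,"claw":0.01},{"dx":0.125,"dy":-0.023,"dz":0.141,"rx":-0.059,"ry":0,"rz":0.073,"claw":0.01}]'

```text
t: 6.5
position: [501.2, 20.3, 129.9]
ee_rot: [-0.223, 0.716, 0.609, 0.259]
contact_force: [-0.4, 0.5, -2.8]
grip_width: 0.25
gripper_force: 78.7
```

```bash
python3 - <<'E'
from h import *
for y in(-130,-100,-70,-40,0,40,80,110):
    print(y,[tuple(((proj("scene",(*(EDGE+148*XD+y*YD),z))-[150,165]+.5)*3.168-.5).round().astype(int)) for z in(62,100,130,160,200)])
im=ctrl.snapshot("scene");cv2.imwrite("pics/c5.png",crop("",im,230,150,420,290,4.2))
rel([(tcp(-60,15),AZ,40),(tcp(148,15),AZ,40)])
print(cur()[0]["q"].round(2))
E
```

```text
-130 [(np.int64(702), np.int64(348)), (np.int64(708), np.int64(314)), (np.int64(713), np.int64(286)), (np.int64(718), np.int64(257)), (np.int64(724), np.int64(216))]
-100 [(np.int64(706), np.int64(323)), (np.int64(712), np.int64(289)), (np.int64(717), np.int64(261)), (np.int64(722), np.int64(232)), (np.int64(729), np.int64(192))]
-70 [(np.int64(711), np.int64(298)), (np.int64(716), np.int64(265)), (np.int64(721), np.int64(237)), (np.int64(726), np.int64(208)), (np.int64(733), np.int64(168))]
-40 [(np.int64(715), np.int64(275)), (np.int64(721), np.int64(242)), (np.int64(725), np.int64(214)), (np.int64(730), np.int64(186)), (np.int64(737), np.int64(146))]
0 [(np.int64(720), np.int64(246)), (np.int64(726), np.int64(212)), (np.int64(730), np.int64(185)), (np.int64(735), np.int64(157)), (np.int64(742), np.int64(118))]
40 [(np.int64(725), np.int64(218)), (np.int64(731), np.int64(185)), (np.int64(735), np.int64(158)), (np.int64(740), np.int64(130)), (np.int64(747), np.int64(91))]
80 [(np.int64(730), np.int64(191)), (np.int64(735), np.int64(158)), (np.int64(740), np.int64(132)), (np.int64(745), np.int64(104)), (np.int64(751), np.int64(66))]
110 [(np.int64(733), np.int64(172)), (np.int64(739), np.int64(139)), (np.int64(743), np.int64(113)), (np.int64(748), np.int64(86)), (np.int64(754), np.int64(48))]
t 6.55 [501.3  20.3 130.2] F [-0.1 -0.5 -2.1] w 0.247 gf 78.7
(np.float64(501.7), np.float64(20.3), 131.7) d [ 0.001   0.0004 -0.0011] r [-0.0015 -0.     -0.0016]
(np.float64(534.6), np.float64(225.6), 131.7) d [0.1602 0.0003 0.1326] r [-0.0015 -0.     -0.0016]
[-0.22  0.53  0.63  2.06 -1.1   1.2   0.95]
```

View pics/c5.png

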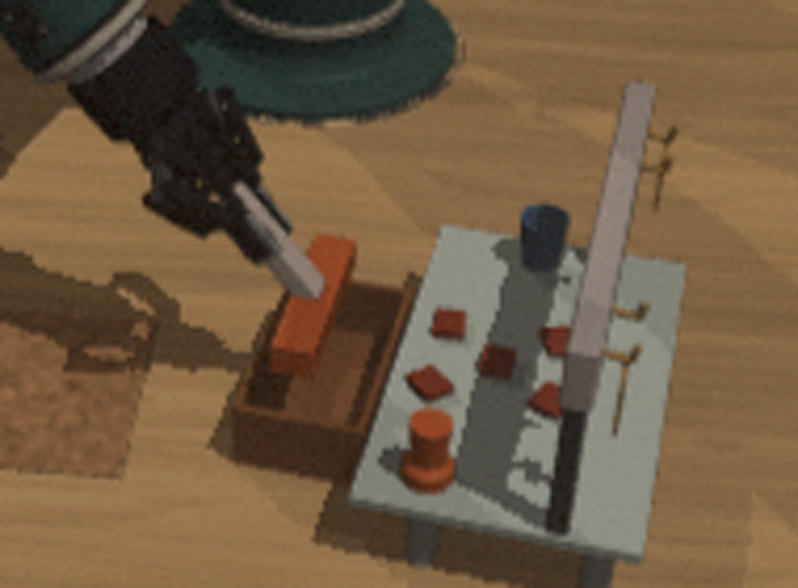

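Scraper is held level over the box at crop (315,305), and the keys hang behind the rail's ends, out of the block's lane. I'll go in in stages and watch q5, which is near its limit.

>>> play_rows --commands '[{"dx":0.011,"dy":0,"dz":0.006,"rx":0,"ry":0,"rz":0,"claw":0.01},{"dx":0.027,"dy":0,"dz":0.02,"rx":0,"ry":0,"rz":0,"claw":0.01},{"dx":0.043,"dy":0,"dz":0.034,"rx":-0.001,"ry":0,"rz":-0.001,"claw":0.01},{"dx":0.059,"dy":0,"dz":0.047,"rx":-0.001,"ry":0,"rz":-0.001,"claw":0.01},{"dx":0.07,"dy":0,"dz":0.057,"rx":-0.001,"ry":0,"rz":-0.001,"claw":0.01},{"dx":0.07,"dy":0,"dz":0.057,"rx":-0.001,"ry":0,"rz":-0.001,"claw":0.01}]'

```text
t: 7.15
position: [515.2, 113.1, 131.8]
ee_rot: [-0.223, 0.714, 0.611, 0.26]
contact_force: [0.1, -0.6, -3.0]
grip_width: 0.245
gripper_force: 78.6
```

```bash
python3 - <<'E'
from h import *
rel([(tcp(30,15),AZ,40),(tcp(148,15),AZ,40)])
print(cur()[0]["q"].round(2))
E
```

```text
t 7.15 [515.2 113.1 131.8] F [ 0.1 -0.6 -3. ] w 0.245 gf 78.6
(np.float64(515.9), np.float64(109.1), 131.7) d [-0.0031  0.0013 -0.0024] r [-0.0032 -0.0017  0.0026]
(np.float64(534.6), np.float64(225.6), 131.7) d [0.0872 0.0018 0.0736] r [-0.0032 -0.0017  0.0026]
[-0.32  0.48  0.52  2.08 -1.16  1.07  0.83]
```

>>> play_rows --commands '[{"dx":0.012,"dy":0,"dz":0.009,"rx":-0.002,"ry":-0.001,"rz":0.002,"claw":0.01},{"dx":0.024,"dy":0.001,"dz":0.02,"rx":-0.003,"ry":-0.002,"rz":0.003,"claw":0.01},{"dx":0.034,"dy":0.001,"dz":0.028,"rx":-0.003,"ry":-0.002,"rz":0.003,"claw":0.01},{"dx":0.034,"dy":0.001,"dz":0.028,"rx":-0.003,"ry":-0.002,"rz":0.003,"claw":0.01}]'

```text
t: 7.55
position: [523.3, 155.0, 132.2]
ee_rot: [-0.222, 0.716, 0.609, 0.26]
contact_force: [0.7, -0.9, -2.2]
grip_width: 0.243
gripper_force: 78.7
```

```bash
python3 - <<'E'
from h import *
rel([(tcp(148,15),AZ,40)])
print(cur()[0]["q"].round(3))
E
```

```text
t 7.55 [523.3 155.  132.2] F [ 0.7 -0.9 -2.2] w 0.243 gf 78.7
(np.float64(534.6), np.float64(225.6), 131.7) d [ 0.0545 -0.0002  0.0463] r [ 0.0011  0.0008 -0.002 ]
[-0.328  0.466  0.419  2.076 -1.175  0.983  0.755]
```

>>> play_rows --commands '[{"dx":0.01,"dy":0,"dz":0.008,"rx":0,"ry":0,"rz":-0.001,"claw":0.01},{"dx":0.022,"dy":0,"dz":0.018,"rx":0.001,"ry":0,"rz":-0.002,"claw":0.01},{"dx":0.034,"dy":0,"dz":0.029,"rx":0.001,"ry":0.001,"rz":-0.002,"claw":0.01},{"dx":0.046,"dy":0,"dz":0.039,"rx":0.001,"ry":0.001,"rz":-0.002,"claw":0.01},{"dx":0.0545,"dy":0,"dz":0.046,"rx":0.001,"ry":0.001,"rz":-0.002,"claw":0.01},{"dx":0.0545,"dy":0,"dz":0.046,"rx":0.001,"ry":0.001,"rz":-0.002,"claw":0.01},{"dx":0.0545,"dy":0,"dz":0.046,"rx":0.001,"ry":0.001,"rz":-0.002,"claw":0.01}]'

```text
t: 8.25
position: [535.0, 222.8, 131.4]
ee_rot: [-0.221, 0.716, 0.609, 0.26]
contact_force: [0.2, -0.5, -2.9]
grip_width: 0.245
gripper_force: 78.7
```

```bash
python3 - <<'E'
from h import *
rel([(tcp(148,15),AZ,40),(tcp(148,1),AZ,40)])
print(cur()[0]["q"].round(3))
a=crop("",ctrl.snapshot("scene"),280,170,400,290,4);b=crop("",ctrl.snapshot("top"),170,140,290,260,4)
cv2.imwrite("pics/c6.png",cv2.resize(np.hstack([a,b]),(800,400)))
E
```

```text
t 8.25 [535.  222.8 131.4] F [ 0.2 -0.5 -2.9] w 0.245 gf 78.7
(np.float64(534.6), np.float64(225.6), 131.7) d [ 0.0022 -0.0008  0.0015] r [ 0.0015  0.0011 -0.0019]
(np.float64(534.6), np.float64(225.6), 117.7) d [-0.0067 -0.0008  0.0123] r [ 0.0015  0.0011 -0.0019]
[-0.319  0.46   0.245  2.046 -1.181  0.858  0.645]
```

View pics/c6.png

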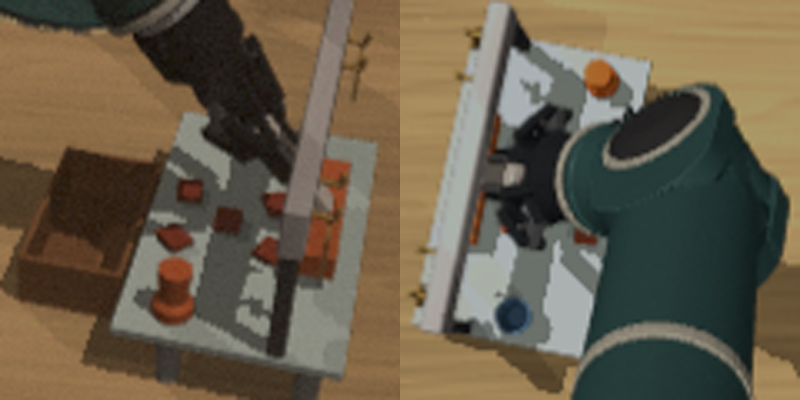

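The block is behind all the chips (left crop (325,225), nearest chips at (275,205) and (268,250)), and the gripper clears the rail. Lowering.

>>> play_rows --commands '[{"dx":0.001,"dy":-0.0005,"dz":0.003,"rx":0.001,"ry":0.001,"rz":-0.001,"claw":0.01},{"dx":-0.002,"dy":-0.0008,"dz":0.007,"rx":0.001,"ry":0.001,"rz":-0.002,"claw":0.01},{"dx":-0.005,"dy":-0.0008,"dz":0.01,"rx":0.001,"ry":0.001,"rz":-0.002,"claw":0.01},{"dx":-0.0067,"dy":-0.0008,"dz":0.0123,"rx":0.001,"ry":0.001,"rz":-0.002,"claw":0.01},{"dx":-0.0067,"dy":-0.0008,"dz":0.0123,"rx":0.001,"ry":0.001,"rz":-0.002,"claw":0.01},{"dx":-0.0067,"dy":-0.0008,"dz":0.0123,"rx":0.001,"ry":0.001,"rz":-0.002,"claw":0.01}]'

```text
t: 8.95
position: [534.7, 226.2, 117.7]
ee_rot: [-0.222, 0.715, 0.61, 0.26]
contact_force: [-0.4, 0.4, -3.4]
grip_width: 0.245
gripper_force: 78.7
```

```bash
python3 - <<'E'
from h import *
rel([(tcp(148,1),AZ,40),(tcp(148,0),AZ,40)])
E
```

```text
t 8.95 [534.7 226.2 117.7] F [-0.4  0.4 -3.4] w 0.245 gf 78.7
(np.float64(534.6), np.float64(225.6), 117.7) d [-0.0005  0.     -0.0004] r [ 0.0002 -0.0003  0.0001]
(np.float64(534.6), np.float64(225.6), 116.7) d [-0.0011  0.      0.0004] r [ 0.0002 -0.0003  0.0001]
```

>>> play_rows --commands '[{"dx":-0.003,"dy":0,"dz":-0.002,"rx":0,"ry":0,"rz":0,"claw":0.01},{"dx":-0.008,"dy":0,"dz":-0.0064,"rx":0,"ry":0,"rz":0,"claw":0.01},{"dx":-0.014,"dy":0,"dz":-0.0114,"rx":0,"ry":0,"rz":0,"claw":0.01},{"dx":-0.02,"dy":0,"dz":-0.0164,"rx":0,"ry":0,"rz":0,"claw":0.01},{"dx":-0.026,"dy":0,"dz":-0.0214,"rx":0,"ry":0,"rz":0,"claw":0.01},{"dx":-0.032,"dy":0,"dz":-0.0265,"rx":0,"ry":0,"rz":0,"claw":0.01},{"dx":-0.038,"dy":0,"dz":-0.0315,"rx":0,"ry":0,"rz":0,"claw":0.01},{"dx":-0.044,"dy":0,"dz":-0.0365,"rx":0,"ry":0,"rz":0,"claw":0.01},{"dx":-0.05,"dy":0,"dz":-0.0416,"rx":0,"ry":0,"rz":0,"claw":0.01},{"dx":-0.056,"dy":0,"dz":-0.0466,"rx":0,"ry":0,"rz":0,"claw":0.01},{"dx":-0.061,"dy":0,"dz":-0.0508,"rx":0,"ry":0,"rz":0,"claw":0.01},{"dx":-0.061,"dy":0,"dz":-0.0508,"rx":0,"ry":0,"rz":0,"claw":0.01}]'

```text
t: 10.15
position: [522.1, 147.0, 117.4]
ee_rot: [-0.222, 0.715, 0.609, 0.26]
contact_force: [-0.2, 0.2, -4.0]
grip_width: 0.246
gripper_force: 78.7
```

```bash
python3 - <<'E'
from h import *
rel([(tcp(68,1),AZ,40),(tcp(-12,1),AZ,40),(tcp(-12,60),AZ,40)])
print(cur()[0]["q"].round(3))
a=crop("",ctrl.snapshot("scene"),280,170,400,290,4)
cv2.imwrite("pics/c7.png",a)
E
```

```text
t 10.15 [522.1 147.  117.4] F [-0.2  0.2 -4. ] w 0.246 gf 78.7
(np.float64(521.9), np.float64(146.6), 117.7) d [-0.0002 -0.0002 -0.0005] r [ 0.0009  0.0001 -0.0002]
(np.float64(509.3), np.float64(67.6), 117.7) d [-0.0614 -0.0001 -0.0519] r [ 0.0009  0.0001 -0.0002]
(np.float64(509.3), np.float64(67.6), 176.7) d [-0.0235 -0.     -0.0972] r [ 0.0009  0.0001 -0.0002]
[-0.146  0.47   0.218  2.077 -1.125  0.907  0.755]
```

View pics/c7.png

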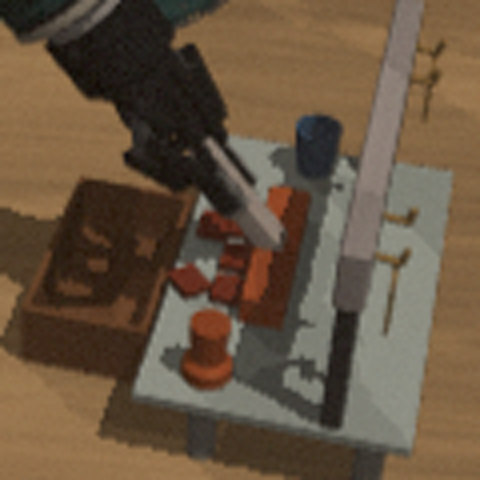

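Chips are gathered in front of the block (crop (225,250)), with none left behind and the stopper and pot clear. Continuing over the edge.

>>> play_rows --commands '[{"dx":-0.003,"dy":0,"dz":-0.0025,"rx":0,"ry":0,"rz":0,"claw":0.01},{"dx":-0.008,"dy":0,"dz":-0.0065,"rx":0,"ry":0,"rz":0,"claw":0.01},{"dx":-0.014,"dy":0,"dz":-0.0118,"rx":0.001,"ry":0,"rz":0,"claw":0.01},{"dx":-0.02,"dy":0,"dz":-0.0168,"rx":0.001,"ry":0,"rz":0,"claw":0.01},{"dx":-0.026,"dy":0,"dz":-0.0219,"rx":0.001,"ry":0,"rz":0,"claw":0.01},{"dx":-0.032,"dy":0,"dz":-0.027,"rx":0.001,"ry":0,"rz":0,"claw":0.01},{"dx":-0.038,"dy":0,"dz":-0.032,"rx":0.001,"ry":0,"rz":0,"claw":0.01},{"dx":-0.044,"dy":0,"dz":-0.0371,"rx":0.001,"ry":0,"rz":0,"claw":0.01},{"dx":-0.05,"dy":0,"dz":-0.0422,"rx":0.001,"ry":0,"rz":0,"claw":0.01},{"dx":-0.056,"dy":0,"dz":-0.0473,"rx":0.001,"ry":0,"rz":0,"claw":0.01},{"dx":-0.0614,"dy":0,"dz":-0.0519,"rx":0.001,"ry":0,"rz":0,"claw":0.01},{"dx":-0.0614,"dy":0,"dz":-0.0519,"rx":0.001,"ry":0,"rz":0,"claw":0.01},{"dx":-0.0614,"dy":0,"dz":-0.0519,"rx":0.001,"ry":0,"rz":0,"claw":0.01}]'

```text
t: 11.5
position: [509.4, 68.7, 117.7]
ee_rot: [-0.222, 0.715, 0.61, 0.26]
contact_force: [0.1, 1.1, -3.4]
grip_width: 0.245
gripper_force: 78.8
```

```bash
python3 - <<'E'
from h import *
# mat target: scraper centred on cork (519,-134.7), az 91 -> tcp = c-29*xd
c=np.array([519,-134.7]);a=np.radians(90.9);xd=np.array([np.cos(a),np.sin(a)]);t=(c-29*xd)
rel([(tcp(-12,1),AZ,40),(tcp(-12,50),AZ,40),(tcp(-60,60),AZ,40),((*t.round(1),157.7),90.9,40),((*t.round(1),57.7),90.9,40)])
print(cur()[0]["q"].round(3))
E
```

```text
t 11.50 [509.4  68.7 117.7] F [ 0.1  1.1 -3.4] w 0.245 gf 78.8
(np.float64(509.3), np.float64(67.6), 117.7) d [-0.0009  0.0001 -0.0007] r [-0.0009 -0.0004  0.0005]
(np.float64(509.3), np.float64(67.6), 166.7) d [ 0.0306  0.     -0.0382] r [-0.0009 -0.0004  0.0005]
(np.float64(501.7), np.float64(20.3), 176.7) d [ 0.0004 -0.     -0.0767] r [-0.0009 -0.0004  0.0005]
(np.float64(519.5), np.float64(-163.7), 157.7) d [-0.1489  0.0465 -0.1772] r [ 0.1114 -0.0004 -0.1332]
(np.float64(519.5), np.float64(-163.7), 57.7) d [-0.2132  0.0465 -0.1006] r [ 0.1114 -0.0004 -0.1332]
[-0.034  0.478  0.278  2.074 -1.054  1.004  0.84 ]
```

>>> play_rows --commands '[{"dx":0.006,"dy":0,"dz":-0.008,"rx":0,"ry":0,"rz":0,"claw":0.01},{"dx":0.018,"dy":0,"dz":-0.023,"rx":0,"ry":0,"rz":0,"claw":0.01},{"dx":0.03,"dy":0,"dz":-0.038,"rx":0,"ry":0,"rz":0,"claw":0.01},{"dx":0.015,"dy":0.001,"dz":-0.06,"rx":0.003,"ry":0,"rz":-0.004,"claw":0.01},{"dx":-0.012,"dy":0.006,"dz":-0.083,"rx":0.02,"ry":0,"rz":-0.024,"claw":0.01},{"dx":-0.04,"dy":0.014,"dz":-0.104,"rx":0.036,"ry":0,"rz":-0.044,"claw":0.01},{"dx":-0.07,"dy":0.023,"dz":-0.124,"rx":0.056,"ry":0,"rz":-0.068,"claw":0.01},{"dx":-0.1,"dy":0.032,"dz":-0.144,"rx":0.076,"ry":0,"rz":-0.092,"claw":0.01},{"dx":-0.13,"dy":0.041,"dz":-0.164,"rx":0.096,"ry":0,"rz":-0.116,"claw":0.01},{"dx":-0.149,"dy":0.0465,"dz":-0.177,"rx":0.111,"ry":0,"rz":-0.133,"claw":0.01},{"dx":-0.149,"dy":0.0465,"dz":-0.177,"rx":0.111,"ry":0,"rz":-0.133,"claw":0.01},{"dx":-0.149,"dy":0.0465,"dz":-0.177,"rx":0.111,"ry":0,"rz":-0.133,"claw":0.01}]'

```text
t: 12.7
position: [519.6, -163.7, 157.7]
ee_rot: [-0.244, 0.659, 0.669, 0.24]
contact_force: [-0.5, -0.3, -2.9]
grip_width: 0.247
gripper_force: 78.7
```

```bash
python3 - <<'E'
from h import *
for n,(x0,y0,x1,y1) in(("top",(170,140,275,260)),("scene",(280,180,400,290))):
    im=ctrl.snapshot(n);np.save(f"pics/{n}1.npy",im);hsv=cv2.cvtColor(im,cv2.COLOR_RGB2HSV)
    m=cv2.inRange(hsv,(3,155,60),(10,255,255));z=np.zeros_like(m);z[y0:y1,x0:x1]=m[y0:y1,x0:x1]
    k,l,st,ce=cv2.connectedComponentsWithStats(z)
    for i in range(1,k):
        if st[i,4]>4: print(n,st[i],ce[i].round(1),hsv[l==i].mean(0).round(),"z20",onz(n,*ce[i],15)[:2].round())
c=np.array([519,-134.7]);a=np.radians(90.9);xd=np.array([np.cos(a),np.sin(a)]);t=(c-29*xd)
rel([((*t.round(1),157.7),90.9,40),((*t.round(1),57.7),90.9,40)])
B=np.array([506.8,57.4])
for x,y in[(45,80),(-45,80),(-45,-80),(45,-80)]: print(proj("top",(*(B+x*XD+y*YD),50)).round(1),proj("scene",(*(B+x*XD+y*YD),50)).round(1))
E
```

```text
top [247 191  11   8  79] [252.  194.2] [  8. 184. 114.] z20 [549.  57.]
top [248 201   8   8  49] [251.3 204.7] [  8. 170. 137.] z20 [513.  58.]
top [243 210  11  10  84] [247.9 214.5] [  8. 181. 113.] z20 [479.  69.]
scene [303 230  15  21 157] [309.9 240.5] [  8. 172.  91.] z20 [500.  66.]
scene [326 248  12  19 164] [331.8 257.1] [  9. 178. 114.] z20 [565. 133.]
t 12.80 [ 519.6 -162.7  157.9] F [ 0.6 -0.  -3.2] w 0.249 gf 78.7
(np.float64(519.5), np.float64(-163.7), 157.7) d [-0.0009 -0.0001 -0.0005] r [-0.0001 -0.0007  0.0007]
(np.float64(519.5), np.float64(-163.7), 57.7) d [-0.0652 -0.0001  0.0761] r [-0.0001 -0.0007  0.0007]
[233.  226.8] [327.9 219.1]
[259.9 231.9] [299.3 214.2]
[268.9 184.5] [284.8 247.4]
[242.3 179.5] [316.2 253.5]
```

Three blobs in the box (areas 79, 49 and 84 px ≈ 5 chips of ~42) and none left on the shelf. Lowering the scraper to the mat.

>>> play_rows --commands '[{"dx":-0.012,"dy":0,"dz":0.014,"rx":0,"ry":-0.001,"rz":0.001,"claw":0.01},{"dx":-0.03,"dy":0,"dz":0.035,"rx":0,"ry":-0.001,"rz":0.001,"claw":0.01},{"dx":-0.048,"dy":0,"dz":0.056,"rx":0,"ry":-0.001,"rz":0.001,"claw":0.01},{"dx":-0.058,"dy":0,"dz":0.068,"rx":0,"ry":-0.001,"rz":0.001,"claw":0.01},{"dx":-0.0625,"dy":0,"dz":0.073,"rx":0,"ry":-0.001,"rz":0.001,"claw":0.01},{"dx":-0.0635,"dy":0,"dz":0.0742,"rx":0,"ry":-0.001,"rz":0.001,"claw":0.01},{"dx":-0.0645,"dy":0,"dz":0.0753,"rx":0,"ry":-0.001,"rz":0.001,"claw":0.01},{"dx":-0.0645,"dy":0,"dz":0.0753,"rx":0,"ry":-0.001,"rz":0.001,"claw":0.01},{"dx":-0.0645,"dy":0,"dz":0.0753,"rx":0,"ry":-0.001,"rz":0.001,"claw":0.01}]'

```text
t: 13.7
position: [519.9, -164.9, 59.0]
ee_rot: [-0.243, 0.66, 0.67, 0.24]
contact_force: [-0.8, 0.5, -3.1]
grip_width: 0.248
gripper_force: 78.7
```

```bash
python3 - <<'E'
from h import *
c=np.array([519,-134.7]);a=np.radians(90.9);xd=np.array([np.cos(a),np.sin(a)]);t=(c-29*xd)
rel([((*t.round(1),57.7),90.9,40)])
E
```

```text
t 13.70 [ 519.9 -164.9   59. ] F [-0.8  0.5 -3.1] w 0.248 gf 78.7
(np.float64(519.5), np.float64(-163.7), 57.7) d [ 0.0001 -0.0004  0.0018] r [ 0.0011  0.0012 -0.0004]
```

Still hanging at −3.1 N, so I go down slowly until it touches.

>>> play_rows --commands '[{"dx":0.0002,"dy":-0.0004,"dz":0.001,"rx":0.001,"ry":0.001,"rz":0,"claw":0.01},{"dx":0.0002,"dy":-0.0004,"dz":0.0018,"rx":0.001,"ry":0.001,"rz":0,"claw":0.01},{"dx":0.0002,"dy":-0.0004,"dz":0.0018,"rx":0.001,"ry":0.001,"rz":0,"claw":0.01}]'

```text
t: 14.0
position: [519.3, -163.7, 57.7]
ee_rot: [-0.244, 0.659, 0.669, 0.24]
contact_force: [-1.5, -2.1, 5.4]
grip_width: 0.247
gripper_force: 79.8
```

>>> play_rows --commands '[{"dx":0,"dy":0,"dz":0,"rx":0,"ry":0,"rz":0,"claw":0.028},{"dx":0,"dy":0,"dz":0,"rx":0,"ry":0,"rz":0,"claw":0.04},{"dx":0,"dy":0,"dz":0,"rx":0,"ry":0,"rz":0,"claw":0.06},{"dx":0,"dy":0,"dz":0,"rx":0,"ry":0,"rz":0,"claw":0.085},{"dx":0,"dy":0,"dz":0,"rx":0,"ry":0,"rz":0,"claw":0.085},{"dx":0,"dy":0,"dz":-0.015,"rx":0,"ry":0,"rz":0,"claw":0.085},{"dx":0,"dy":0,"dz":-0.04,"rx":0,"ry":0,"rz":0,"claw":0.085},{"dx":0,"dy":0,"dz":-0.075,"rx":0,"ry":0,"rz":0,"claw":0.085},{"dx":0,"dy":0,"dz":-0.11,"rx":0,"ry":0,"rz":0,"claw":0.085},{"dx":0,"dy":0,"dz":-0.15,"rx":0,"ry":0,"rz":0,"claw":0.085},{"dx":0.02,"dy":0,"dz":-0.19,"rx":0,"ry":0,"rz":0,"claw":0.085},{"dx":0.03,"dy":0,"dz":-0.21,"rx":0,"ry":0,"rz":0,"claw":0.085}]'

```text
t: 15.2
position: [520.8, -278.2, 241.3]
ee_rot: [-0.242, 0.66, 0.669, 0.24]
contact_force: [-0.1, 0.6, -0.5]
grip_width: 0.991
gripper_force: 0.0
```

```bash
python3 - <<'E'
from h import *
rel([((463,-343.5,190),76.7,0),((463,-343.5,32),76.7,0)])
# scraper check + lid bar & plate numerics
for n in("top","scene"):
    im=ctrl.snapshot(n);np.save(f"pics/{n}2.npy",im);hsv=cv2.cvtColor(im,cv2.COLOR_RGB2HSV)
    x0,y0,x1,y1=(285,170,335,240) if n=="top" else(215,190,275,270)
    m=cv2.inRange(hsv,(3,175,60),(14,255,255));z=np.zeros_like(m);z[y0:y1,x0:x1]=m[y0:y1,x0:x1]
    c=max(cv2.findContours(z,0,2)[0],key=cv2.contourArea);r=cv2.minAreaRect(c)
    print(n,"scr",r,cv2.contourArea(c))
    if n=="top": print(fit([(15,65),(-15,65),(-15,-65),(15,-65)][:0] or [(0,0)],np.array([onz(n,*r[0],27)[:2]])))
    bp=cv2.boxPoints(r);print(np.array([onz(n,*p,27)[:2] for p in bp]).round())
E
```

```text
t 15.20 [ 520.8 -278.2  241.3] F [-0.1  0.6 -0.5] w 0.991 gf 0.0
(463, -343.5, 190) d [-0.0824 -0.0587 -0.002 ] r [-0.0844 -0.6917  0.2358]
(463, -343.5, 32) d [-0.1835 -0.0588  0.1193] r [-0.0844 -0.6917  0.2358]
top scr ((309.0, 204.0), (8.0, 38.0), 0.0) 246.0
(array([ 519.6, -136.4]), np.float64(0.0), array([0.]))
[[ 455. -124.]
 [ 584. -122.]
 [ 585. -149.]
 [ 456. -151.]]
scene scr ((242.0318603515625, 239.37786865234375), (11.190705299377441, 33.782466888427734), 14.620874404907227) 257.0
[[ 600. -147.]
 [ 450. -155.]
 [ 460. -118.]
 [ 608. -114.]]
```

Scraper stands at (519.6,−136.4) on the mat, centred on (519,−136). Next is the lid.

>>> play_rows --commands '[{"dx":-0.012,"dy":-0.008,"dz":-0.002,"rx":-0.012,"ry":-0.1,"rz":0.035,"claw":0.085},{"dx":-0.024,"dy":-0.017,"dz":-0.002,"rx":-0.024,"ry":-0.2,"rz":0.068,"claw":0.085},{"dx":-0.036,"dy":-0.025,"dz":-0.002,"rx":-0.036,"ry":-0.3,"rz":0.102,"claw":0.085},{"dx":-0.048,"dy":-0.034,"dz":-0.002,"rx":-0.049,"ry":-0.4,"rz":0.136,"claw":0.085},{"dx":-0.06,"dy":-0.042,"dz":-0.002,"rx":-0.061,"ry":-0.5,"rz":0.17,"claw":0.085},{"dx":-0.072,"dy":-0.051,"dz":-0.002,"rx":-0.073,"ry":-0.6,"rz":0.204,"claw":0.085},{"dx":-0.082,"dy":-0.059,"dz":-0.002,"rx":-0.084,"ry":-0.69,"rz":0.236,"claw":0.085},{"dx":-0.11,"dy":-0.059,"dz":0.03,"rx":-0.084,"ry":-0.692,"rz":0.236,"claw":0.085},{"dx":-0.125,"dy":-0.059,"dz":0.05,"rx":-0.084,"ry":-0.692,"rz":0.236,"claw":0.085},{"dx":-0.125,"dy":-0.059,"dz":0.05,"rx":-0.084,"ry":-0.692,"rz":0.236,"claw":0.085},{"dx":-0.125,"dy":-0.059,"dz":0.05,"rx":-0.084,"ry":-0.692,"rz":0.236,"claw":0.085}]'

```text
t: 16.4
position: [462.7, -340.5, 119.3]
ee_rot: [-0.002, 0.784, 0.621, -0.0]
contact_force: [-0.0, -0.6, 0.2]
grip_width: 0.992
gripper_force: 0.0
```

```bash
python3 - <<'E'
from h import *
rel([((463,-343.5,24),76.7,0)])
print(cur()[0]["q"].round(2))
# box edges in top2 : sample brightness profiles along box x and y at z=50
im=np.load("pics/top2.npy").astype(float);hs=cv2.cvtColor(im.astype(np.uint8),cv2.COLOR_RGB2HSV)
B=np.array([506.8,57.4])
def prof(n,im,c,d,e,z,s,w=range(-25,26,5)):
    out=[]
    for k in s:
        v=[]
        for o in w:
            u=proj(n,(*(c+k*d+o*e),z)).astype(np.float32)
            v.append(cv2.getRectSubPix(im.astype(np.uint8),(1,1),tuple(map(float,u)))[0,0].astype(float))
        out.append(np.mean(v,0).round().astype(int))
    return out
for nm,sgn,d,e in(("-x",-1,XD,YD),("+y",1,YD,XD),("-y",-1,YD,XD),("+x",1,XD,YD)):
    r=range(34,58,2) if 'x' in nm else range(68,94,2)
    for n in("top","scene"):
        I=np.load(f"pics/{n}2.npy")
        print(nm,n,[(k,*p) for k,p in zip(r,prof(n,I,B,sgn*d,e,50,r))] if 0 else [(k,int(p[0]),int(p[2])) for k,p in zip(r,prof(n,I,B,sgn*d,e,50,r))])
E
```

```text
t 16.40 [ 462.7 -340.5  119.3] F [-0.  -0.6  0.2] w 0.992 gf 0.0
(463, -343.5, 24) d [-0.003   0.0013  0.0953] r [-0.0037 -0.0019  0.0014]
[ 0.08  0.55  0.66  1.85 -0.42  0.89  0.71]
-x top [(34, 122, 48), (36, 122, 48), (38, 123, 48), (40, 126, 50), (42, 130, 52), (44, 128, 51), (46, 112, 46), (48, 99, 46), (50, 101, 51), (52, 105, 54), (54, 106, 55), (56, 106, 55)]
-x scene [(34, 65, 28), (36, 65, 28), (38, 67, 29), (40, 79, 34), (42, 95, 39), (44, 101, 43), (46, 94, 43), (48, 86, 42), (50, 99, 50), (52, 129, 66), (54, 143, 73), (56, 146, 74)]
+y top [(68, 107, 42), (70, 107, 42), (72, 108, 42), (74, 116, 46), (76, 125, 50), (78, 123, 49), (80, 112, 47), (82, 105, 49), (84, 104, 52), (86, 107, 55), (88, 114, 59), (90, 130, 70), (92, 149, 83)]
+y scene [(68, 63, 28), (70, 64, 29), (72, 64, 29), (74, 67, 29), (76, 75, 33), (78, 87, 38), (80, 101, 46), (82, 115, 54), (84, 127, 62), (86, 136, 68), (88, 140, 72), (90, 142, 73), (92, 142, 74)]
-y top [(68, 64, 24), (70, 59, 22), (72, 67, 25), (74, 90, 34), (76, 114, 46), (78, 135, 60), (80, 147, 72), (82, 154, 81), (84, 158, 86), (86, 157, 87), (88, 158, 88), (90, 159, 89), (92, 160, 90)]
-y scene [(68, 95, 37), (70, 97, 38), (72, 99, 38), (74, 98, 39), (76, 92, 38), (78, 81, 34), (80, 70, 30), (82, 66, 28), (84, 65, 27), (86, 64, 28), (88, 64, 28), (90, 64, 28), (92, 64, 28)]
+x top [(34, 71, 27), (36, 66, 25), (38, 86, 33), (40, 117, 46), (42, 125, 52), (44, 110, 50), (46, 95, 47), (48, 88, 49), (50, 100, 77), (52, 140, 137), (54, 168, 173), (56, 173, 178)]
+x scene [(34, 54, 25), (36, 56, 26), (38, 67, 30), (40, 87, 38), (42, 98, 41), (44, 87, 38), (46, 71, 43), (48, 86, 72), (50, 127, 117), (52, 144, 134), (54, 144, 133), (56, 144, 133)]
```

```bash
python3 - <<'E'
from h import *
c=np.array([463,-343.5]);a=np.radians(76.7);d=np.array([np.cos(a),np.sin(a)]);e=np.array([-d[1],d[0]])
def prof(n,im,c,d,z,r,e,w):
    g=[]
    for k in r:
        g.append(np.mean([cv2.getRectSubPix(im,(1,1),tuple(map(float,proj(n,(*(c+k*d+o*e),z)))))[0,0].astype(float) for o in w],0))
    return [(k,int(p[0]),int(p[2])) for k,p in zip(r,g)]
for n in("top","scene"):
    I=np.load(f"pics/{n}0.npy")
    for nm,dd,ee,r in(("+x",d,e,range(39,57,2)),("-x",-d,e,range(39,57,2)),("+y",e,d,range(74,92,2)),("-y",-e,d,range(74,92,2))):
        print(n,nm,prof(n,I,c,dd,17,r,ee,[-35,-30,-25,25,30,35]))
    for nm,dd,ee,r,w in(("bar+x",d,e,range(27,45,2),[-6,0,6]),("bar-x",-d,e,range(27,45,2),[-6,0,6]),("bar+y",e,d,range(2,20,2),range(-25,26,10)),("bar-y",-e,d,range(2,20,2),range(-25,26,10))):
        print(n,nm,prof(n,I,c,dd,51,r,ee,w))
E
```

```text
top +x [(39, 117, 44), (41, 116, 45), (43, 107, 49), (45, 95, 61), (47, 86, 74), (49, 84, 81), (51, 85, 84), (53, 84, 84), (55, 84, 83)]
top -x [(39, 121, 46), (41, 120, 46), (43, 120, 46), (45, 119, 47), (47, 110, 46), (49, 100, 54), (51, 110, 69), (53, 127, 77), (55, 143, 82)]
top +y [(74, 122, 47), (76, 121, 47), (78, 122, 47), (80, 118, 47), (82, 99, 45), (84, 81, 54), (86, 80, 72), (88, 87, 85), (90, 91, 90)]
top -y [(74, 122, 47), (76, 121, 48), (78, 115, 53), (80, 105, 62), (82, 94, 73), (84, 93, 81), (86, 104, 85), (88, 114, 86), (90, 122, 86)]
top bar+x [(27, 68, 24), (29, 65, 22), (31, 58, 20), (33, 52, 18), (35, 51, 17), (37, 66, 23), (39, 87, 31), (41, 101, 38), (43, 108, 41)]
top bar-x [(27, 69, 24), (29, 69, 24), (31, 68, 24), (33, 70, 24), (35, 74, 26), (37, 78, 29), (39, 84, 36), (41, 101, 49), (43, 128, 66)]
top bar+y [(2, 64, 22), (4, 64, 22), (6, 64, 22), (8, 60, 20), (10, 49, 16), (12, 43, 14), (14, 49, 16), (16, 60, 21), (18, 75, 27)]
top bar-y [(2, 66, 22), (4, 68, 23), (6, 74, 26), (8, 84, 31), (10, 99, 37), (12, 110, 42), (14, 114, 43), (16, 114, 43), (18, 115
[... 416 characters left out ...]
26, 66)]
scene -y [(74, 106, 43), (76, 102, 41), (78, 93, 38), (80, 80, 35), (82, 65, 32), (84, 57, 32), (86, 59, 39), (88, 65, 47), (90, 75, 55)]
scene bar+x [(27, 59, 22), (29, 59, 23), (31, 58, 22), (33, 55, 21), (35, 51, 21), (37, 54, 23), (39, 60, 26), (41, 68, 28), (43, 78, 31)]
scene bar-x [(27, 60, 25), (29, 60, 24), (31, 62, 25), (33, 75, 34), (35, 94, 46), (37, 119, 59), (39, 135, 68), (41, 139, 70), (43, 140, 71)]
scene bar+y [(2, 61, 24), (4, 60, 24), (6, 61, 24), (8, 65, 26), (10, 74, 30), (12, 86, 35), (14, 97, 41), (16, 104, 45), (18, 107, 46)]
scene bar-y [(2, 61, 25), (4, 59, 23), (6, 55, 22), (8, 50, 19), (10, 45, 18), (12, 42, 16), (14, 42, 15), (16, 45, 17), (18, 49, 20)]
```

>>> play_rows --commands '[{"dx":-0.001,"dy":0.0005,"dz":0.015,"rx":-0.002,"ry":-0.001,"rz":0.001,"claw":0.085},{"dx":-0.002,"dy":0.001,"dz":0.035,"rx":-0.003,"ry":-0.002,"rz":0.001,"claw":0.085},{"dx":-0.003,"dy":0.0013,"dz":0.055,"rx":-0.003,"ry":-0.002,"rz":0.001,"claw":0.085},{"dx":-0.003,"dy":0.0013,"dz":0.075,"rx":-0.003,"ry":-0.002,"rz":0.001,"claw":0.085},{"dx":-0.003,"dy":0.0013,"dz":0.09,"rx":-0.003,"ry":-0.002,"rz":0.001,"claw":0.085},{"dx":-0.003,"dy":0.0013,"dz":0.095,"rx":-0.003,"ry":-0.002,"rz":0.001,"claw":0.085},{"dx":-0.003,"dy":0.0013,"dz":0.095,"rx":-0.003,"ry":-0.002,"rz":0.001,"claw":0.085},{"dx":-0.003,"dy":0.0013,"dz":0.095,"rx":-0.003,"ry":-0.002,"rz":0.001,"claw":0.085}]'

```text
t: 17.2
position: [463.6, -343.2, 24.4]
ee_rot: [0.0, 0.784, 0.621, 0.0]
contact_force: [0.7, -0.2, 0.1]
grip_width: 0.998
gripper_force: 0.0
```

>>> play_rows --commands '[{"dx":0,"dy":-0.001,"dz":0,"rx":0,"ry":0,"rz":0,"claw":0.05},{"dx":0,"dy":-0.0015,"dz":0,"rx":0,"ry":0,"rz":0,"claw":0.03},{"dx":0,"dy":-0.0015,"dz":0,"rx":0,"ry":0,"rz":0,"claw":0.01},{"dx":0,"dy":-0.0015,"dz":0,"rx":0,"ry":0,"rz":0,"claw":0.01},{"dx":0,"dy":-0.0015,"dz":0,"rx":0,"ry":0,"rz":0,"claw":0.01},{"dx":0,"dy":-0.0015,"dz":0,"rx":0,"ry":0,"rz":0,"claw":0.01},{"dx":0,"dy":-0.0015,"dz":0,"rx":0,"ry":0,"rz":0,"claw":0.01}]'

```text
t: 17.9
position: [461.9, -342.6, 23.9]
ee_rot: [-0.0, 0.784, 0.621, 0.0]
contact_force: [-2.0, 1.0, 6.9]
grip_width: 0.221
gripper_force: 79.3
```

```bash
python3 - <<'E'
from h import *
o,p,R=cur();print(R.round(3)[:,2])
rel([((461.7,-342.9,140),76.7,0),((506.2,58,180),80.9,0)])
E
```

```text
[ 0.  0. -1.]
t 17.90 [ 461.9 -342.6   23.9] F [-2.   1.   6.9] w 0.221 gf 79.3
(461.7, -342.9, 140) d [-3.000e-04 -1.000e-04 -1.161e-01] r [ 0.0001 -0.0004  0.001 ]
(506.2, 58, 180) d [ 0.4001 -0.0487 -0.1559] r [ 0.0001 -0.0004 -0.0723]
```

>>> play_rows --commands '[{"dx":0,"dy":0,"dz":-0.01,"rx":0,"ry":0,"rz":0,"claw":0.01},{"dx":0,"dy":0,"dz":-0.03,"rx":0,"ry":0,"rz":0,"claw":0.01},{"dx":0,"dy":0,"dz":-0.06,"rx":0,"ry":0,"rz":0,"claw":0.01},{"dx":0,"dy":0,"dz":-0.09,"rx":0,"ry":0,"rz":0,"claw":0.01},{"dx":0,"dy":0,"dz":-0.12,"rx":0,"ry":0,"rz":0,"claw":0.01},{"dx":0.01,"dy":-0.001,"dz":-0.145,"rx":0,"ry":0,"rz":0,"claw":0.01},{"dx":0.035,"dy":-0.004,"dz":-0.156,"rx":0,"ry":0,"rz":-0.006,"claw":0.01},{"dx":0.075,"dy":-0.009,"dz":-0.156,"rx":0,"ry":0,"rz":-0.013,"claw":0.01},{"dx":0.115,"dy":-0.014,"dz":-0.156,"rx":0,"ry":0,"rz":-0.021,"claw":0.01},{"dx":0.155,"dy":-0.019,"dz":-0.156,"rx":0,"ry":0,"rz":-0.028,"claw":0.01},{"dx":0.195,"dy":-0.024,"dz":-0.156,"rx":0,"ry":0,"rz":-0.035,"claw":0.01},{"dx":0.235,"dy":-0.029,"dz":-0.156,"rx":0,"ry":0,"rz":-0.042,"claw":0.01},{"dx":0.275,"dy":-0.033,"dz":-0.156,"rx":0,"ry":0,"rz":-0.05,"claw":0.01},{"dx":0.315,"dy":-0.038,"dz":-0.156,"rx":0,"ry":0,"rz":-0.057,"claw":0.01},{"dx":0.35,"dy":-0.043,"dz":-0.156,"rx":0,"ry":0,"rz":-0.064,"claw":0.01},{"dx":0.38,"dy":-0.046,"dz":-0.156,"rx":0,"ry":0,"rz":-0.07,"claw":0.01},{"dx":0.4,"dy":-0.049,"dz":-0.156,"rx":0,"ry":0,"rz":-0.072,"claw":0.01},{"dx":0.4,"dy":-0.049,"dz":-0.156,"rx":0,"ry":0,"rz":-0.072,"claw":0.01},{"dx":0.4,"dy":-0.049,"dz":-0.156,"rx":0,"ry":0,"rz":-0.072,"claw":0.01}]'

```text
t: 19.8
position: [505.5, 57.8, 180.0]
ee_rot: [-0.0, 0.761, 0.649, -0.0]
contact_force: [0.6, 0.0, -2.8]
grip_width: 0.218
gripper_force: 78.6
```

```bash
python3 - <<'E'
from h import *
rel([((506.2,58.2,78),80.9,0)])
print(cur()[0]["q"].round(2))
E
```

```text
t 19.80 [505.5  57.8 180. ] F [ 0.6  0.  -2.8] w 0.218 gf 78.6
(506.2, 58.2, 78) d [0.0005 0.0006 0.102 ] r [-0.0003 -0.0001 -0.    ]
[-0.7   0.32  0.63  1.97 -0.23  0.93 -0.12]
```

>>> play_rows --commands '[{"dx":0,"dy":0,"dz":0.015,"rx":0,"ry":0,"rz":0,"claw":0.01},{"dx":0,"dy":0.0003,"dz":0.04,"rx":0,"ry":0,"rz":0,"claw":0.01},{"dx":0.0005,"dy":0.0006,"dz":0.065,"rx":0,"ry":0,"rz":0,"claw":0.01},{"dx":0.0005,"dy":0.0006,"dz":0.085,"rx":0,"ry":0,"rz":0,"claw":0.01},{"dx":0.0005,"dy":0.0006,"dz":0.097,"rx":0,"ry":0,"rz":0,"claw":0.01},{"dx":0.0005,"dy":0.0006,"dz":0.1,"rx":0,"ry":0,"rz":0,"claw":0.01},{"dx":0.0005,"dy":0.0006,"dz":0.1,"rx":0,"ry":0,"rz":0,"claw":0.01},{"dx":0.0005,"dy":0.0006,"dz":0.1,"rx":0,"ry":0,"rz":0,"claw":0.01}]'

```text
t: 20.6
position: [506.9, 58.3, 80.6]
ee_rot: [0.0, 0.761, 0.649, 0.001]
contact_force: [-0.3, -0.1, -2.7]
grip_width: 0.219
gripper_force: 78.5
```

```bash
python3 - <<'E'
from h import *
a=crop("",ctrl.snapshot("scene"),265,185,355,285,6);b=crop("",ctrl.snapshot("top"),215,165,285,245,7.5)
np.save("pics/s3.npy",ctrl.snapshot("scene"))
print(a.shape,b.shape)
cv2.imwrite("pics/c8.png",np.hstack([cv2.resize(a,(420,467)),cv2.resize(b,(380,467))]))
rel([((506.2,58.2,80),80.9,0)])
E
```

```text
(600, 540, 3) (600, 525, 3)
t 20.75 [506.8  58.6  80.4] F [ 0.3 -0.3 -3.3] w 0.219 gf 78.5
(506.2, 58.2, 80) d [-0.0005 -0.0005  0.0004] r [ 0.0007 -0.0009 -0.0002]
```

>>> play_rows --commands '[{"dx":-0.0005,"dy":-0.0005,"dz":0.003,"rx":0,"ry":0,"rz":0,"claw":0.01},{"dx":-0.0005,"dy":-0.0005,"dz":0.006,"rx":0,"ry":0,"rz":0,"claw":0.01},{"dx":-0.0005,"dy":-0.0005,"dz":0.0085,"rx":0,"ry":0,"rz":0,"claw":0.01},{"dx":-0.0005,"dy":-0.0005,"dz":0.0105,"rx":0,"ry":0,"rz":0,"claw":0.01},{"dx":-0.0005,"dy":-0.0005,"dz":0.0115,"rx":0,"ry":0,"rz":0,"claw":0.01},{"dx":-0.0005,"dy":-0.0005,"dz":0.0115,"rx":0,"ry":0,"rz":0,"claw":0.01}]'

```text
t: 21.35
position: [505.8, 58.0, 68.1]
ee_rot: [-0.0, 0.761, 0.649, -0.0]
contact_force: [0.9, 0.4, -2.6]
grip_width: 0.218
gripper_force: 78.5
```

No contact at 68.1, so the plug is already below the rim. Continuing.

>>> play_rows --commands '[{"dx":0,"dy":0,"dz":0.0015,"rx":0,"ry":0,"rz":0,"claw":0.01},{"dx":0,"dy":0,"dz":0.003,"rx":0,"ry":0,"rz":0,"claw":0.01},{"dx":0,"dy":0,"dz":0.004,"rx":0,"ry":0,"rz":0,"claw":0.01},{"dx":0,"dy":0,"dz":0.0045,"rx":0,"ry":0,"rz":0,"claw":0.01},{"dx":0,"dy":0,"dz":0.0045,"rx":0,"ry":0,"rz":0,"claw":0.01}]'

```text
t: 21.85
position: [505.8, 58.0, 63.6]
ee_rot: [-0.0, 0.761, 0.649, -0.0]
contact_force: [-1.3, -0.4, -2.3]
grip_width: 0.22
gripper_force: 78.5
```

>>> play_rows --commands '[{"dx":0,"dy":0,"dz":0.0006,"rx":0,"ry":0,"rz":0,"claw":0.01},{"dx":0,"dy":0,"dz":0.0012,"rx":0,"ry":0,"rz":0,"claw":0.01},{"dx":0,"dy":0,"dz":0.0012,"rx":0,"ry":0,"rz":0,"claw":0.01}]'

```text
t: 22.15
position: [505.9, 58.1, 62.9]
ee_rot: [-0.0, 0.761, 0.649, 0.0]
contact_force: [-5.0, -0.3, 9.5]
grip_width: 0.217
gripper_force: 80.1
```

Seated contact at 62.9, as expected. Releasing and rising.

>>> play_rows --commands '[{"dx":0,"dy":0,"dz":0,"rx":0,"ry":0,"rz":0,"claw":0.026},{"dx":0,"dy":0,"dz":0,"rx":0,"ry":0,"rz":0,"claw":0.035},{"dx":0,"dy":0,"dz":0,"rx":0,"ry":0,"rz":0,"claw":0.055},{"dx":0,"dy":0,"dz":0,"rx":0,"ry":0,"rz":0,"claw":0.07},{"dx":0,"dy":0,"dz":0,"rx":0,"ry":0,"rz":0,"claw":0.07},{"dx":0,"dy":0,"dz":-0.015,"rx":0,"ry":0,"rz":0,"claw":0.07},{"dx":0,"dy":0,"dz":-0.04,"rx":0,"ry":0,"rz":0,"claw":0.07},{"dx":-0.005,"dy":0,"dz":-0.08,"rx":0,"ry":0,"rz":0,"claw":0.07},{"dx":-0.02,"dy":0,"dz":-0.12,"rx":0,"ry":0,"rz":0,"claw":0.07},{"dx":-0.05,"dy":0.02,"dz":-0.15,"rx":0,"ry":0,"rz":0,"claw":0.07},{"dx":-0.08,"dy":-0.04,"dz":-0.17,"rx":0,"ry":0,"rz":0,"claw":0.07},{"dx":-0.09,"dy":-0.09,"dz":-0.18,"rx":0,"ry":0,"rz":0,"claw":0.07},{"dx":-0.09,"dy":-0.12,"dz":-0.18,"rx":0,"ry":0,"rz":0,"claw":0.07},{"dx":-0.09,"dy":-0.12,"dz":-0.18,"rx":0,"ry":0,"rz":0,"claw":0.07}]'

```text
t: 23.55
position: [369.8, -12.2, 243.6]
ee_rot: [-0.001, 0.761, 0.648, 0.002]
contact_force: [0.8, 0.5, -0.3]
grip_width: 0.819
gripper_force: 0.0
```

```bash
python3 - <<'E'
from h import *
a=crop("",ctrl.snapshot("scene"),200,170,400,290,4);b=crop("",ctrl.snapshot("top"),170,140,350,260,4)[:, :800][:480]
p=np.vstack([cv2.resize(a,(500,300)),cv2.resize(b,(500,300))]);cv2.imwrite("pics/c9.png",p[:600])
rel([])
E
```

```text
t 23.65 [372.6 -11.7 243.6] F [1.  0.1 0.4] w 0.822 gf 0.0
```

View pics/c9.png

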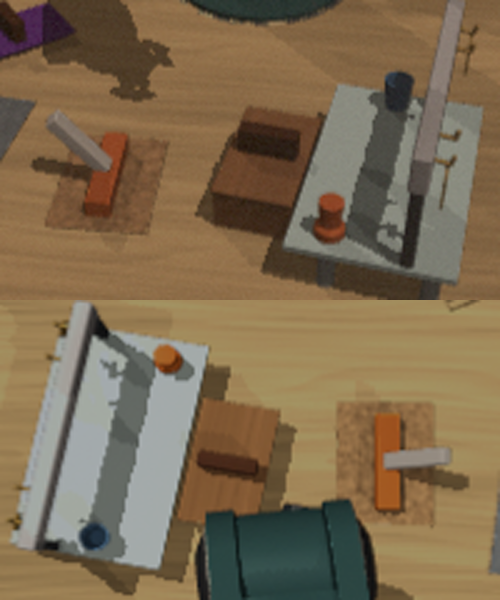

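The lid is seated level on the box (upper crop (265,165)), the shelf is clear of chips, and the scraper is upright in the middle of the cork. Pot and stopper are unmoved, so I'm handing in.

```bash
python3 -c "
from station import ctrl
print(ctrl.job_done())"
```

```text
the job is handed in; nothing more can be done
None
```

I handed the job in at about 23.7 s of the 72 s: the shelf is clear and all five chips look to be in the box, the scraper stands upright in the middle of its cork mat, and the lid is seated level on the box; no verdict came back.

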